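Pin the tea box lid with its hinge rod

TASK

The lid of the small oak tea box has only been laid on, out of line, and its hinge rod lies in the notched rest beside it. Draw the lid by its knob towards the hinge until it stops and the hinge knuckles line up, then thread the rod, pointed end first, through all five knuckles from the right and push it fully home so that its head sits against the first knuckle. Leave the lid lying shut on the box, and do not disturb the mug, the salt pot or the spice jars.

Things in the scene. Friction and masses are not known exactly. Their poses are not given: they have to be found in the camera images.
- caddy: Small oak box, 110 (x) x 160 (y) x 60 mm high, fixed; its steel hinge is on the side facing the robot. Origin: centre of its underside; z up, y along the hinge to the left, x from hinge side to far side. Rim at z = 60 mm. Hinge axis parallel to y at x = -66, z = +71 mm. Three fixed knuckles (tubes, outside 19, bore 10 mm) at y = -80..-54, -16..+16 and +54..+80 mm.
- bore_mouth (a point): Point on the box's hinge axis at the right-hand face of its first knuckle (box y = -80 mm), where the rod goes in, travelling to the box's +y. Axes as the box's. The rod's head must come to rest against this face. Right of this face the space is free for the hand. Wall cupboards hang 0.45 m above the worktop from about x = 0.5 m on, with door handles: swing the arm close in.
- lid: Loose oak slab 111 x 160 x 10 mm, 0.2 to 0.4 kg, lying on the box's rim; origin at the centre of its underside, axes as the box's. At the start it lies 8 to 16 mm too far to the box's +x, slightly crooked. Drawn to -x its edge stops against the box's knuckles and squares itself; then origins agree in x and the bores are in line to about 1 mm. Sliding it takes 1 to 3 N.
- lid_knob (a point): Round light oak knob on the lid's top, 24 mm thick, 27 mm high; this point is on its axis, 14 mm above the lid's upper face (84 mm above the worktop while the lid lies on the box). Axes as the lid's. With the lid against its stop, the knob's axis is at the box's x = -28 mm.
- lid_eye (a point): Point on the axis of the lid's two bores, midway between its two steel knuckles (outside 19, bore 10 mm), which reach from 20 to 50 mm either side of it along the lid's y and sit in the gaps of the box's knuckles with 4 mm of room at each end (off-centre or crooked they can jam there). 38 mm from the knob's axis towards the hinge, 13 mm below the knob point.
- rod_mid (a point): Steel hinge rod, 190 mm long, about 80 g; this is the middle of its length on its axis; y runs along it from head to point. Shaft 8 mm thick; the last 12 mm taper to a blunt 4.4 mm point; at the other end a round head 18 mm thick, 12 mm long. It slides freely in the bores (1 mm of play all round) and, once through three knuckles, stays there when let go.
- rod_head (a point): Point on the rod's axis where the shaft meets the inner face of the head (the head reaches 12 mm beyond it, away from the point). When home it lies at bore_mouth. 178 mm from the tip, 83 mm from rod_mid.
- rod_tip (a point): The pointed end of the rod, on its axis, 95 mm from rod_mid.
- rest: Low oak cutlery rest, fixed, 50 (x) x 100 (y) x 38 mm; origin at the centre of its underside, y along the rod in it. Base 10 mm thick; 10 mm thick uprights at y = -40 and +40 mm, notched 11 mm wide, open to the top; the shaft lies level in them, axis at z = 30 mm, head to -y. Between them 70 mm of shaft is free for a grasp from above. The rod's middle lies 22 to 38 mm to +y of the centre.
- mug: Two-tone mug, 78 mm wide, 101 mm high, bystander; origin at the centre of its underside.
- salt_pot: Turned wooden salt pot, 92 mm wide, 70 mm high, bystander; origin at the centre of its underside.
- jar_a: Spice jar with a white cap, 49 mm wide, 105 mm high, bystander on the right; origin at the centre of its underside.
- jar_b: Spice jar with a white cap, 49 mm wide, 105 mm high, bystander behind the box; origin at the centre of its underside.
- rod: The hinge rod itself; same origin and axes as rod_mid.

How it is judged:
On the way, in this order (a step that is already met when the one before it is completed fails the run):
1. the lid has been drawn to the hinge: its bores in line with the box's to within 3.5 mm (x of lid_eye in the frame of caddy between -0.0695 and -0.0625 m), for 0.2 s.
2. the rod's point has passed the first lid knuckle, on the hinge axis within 4 mm (y of rod_tip in the frame of caddy above -0.02 m and x of rod_tip in the frame of caddy between -0.07 and -0.062 m and z of rod_tip in the frame of caddy between 0.067 and 0.075 m), for 0.1 s.
At the end, for the whole second after the job is handed in: The rod runs through all five knuckles: its point and its head lie on the hinge axis within 4 mm, the head's inner face is within 3.5 mm of the first knuckle's mouth; the lid's bores are on the axis within 3.5 mm, the lid lies level (0.05 rad) and the rod is at rest (all of step 1 and y of rod_head in the frame of caddy between -0.0835 and -0.077 m and x of rod_head in the frame of caddy between -0.07 and -0.062 m and z of rod_head in the frame of caddy between 0.067 and 0.075 m and x of rod_tip in the frame of caddy between -0.07 and -0.062 m and z of rod_tip in the frame of caddy between 0.067 and 0.075 m and z of lid_eye in the frame of caddy between 0.0675 and 0.0745 m and y of lid_eye in the frame of caddy between -0.006 and 0.006 m and angle between lid_eye's own z axis and vertical below 0.05 rad and linear speed of rod below 0.02 m/s); the robot touches nothing.
It fails at once if the mug is shifted by more than 30 mm (distance of mug from where it was at the start of the episode above 0.03 m).
It fails at once if the salt pot is shifted by more than 30 mm (distance of salt_pot from where it was at the start of the episode above 0.03 m).
It fails at once if the right spice jar is shifted by more than 30 mm (distance of jar_a from where it was at the start of the episode above 0.03 m).
It fails at once if the rear spice jar is shifted by more than 30 mm (distance of jar_b from where it was at the start of the episode above 0.03 m).
It also fails if it takes over 64 s, if anything falls off the work surface, if the arm or the gripper's body presses on something with over 40 N, if the wrist force passes 120 N, or if a joint passes its speed limit or range.

ROBOT

A 6-joint arm with a two-finger parallel gripper is mounted at the origin on a cart in front of the work surface, level with it; the furniture and walls round the work are solid. World frame = base frame: x ahead of the robot, y to its left, z up, the work surface at z = 0. Lengths are in m, angles in rad, forces in N, time in s.
With the tool pointing down it reaches from about 0.25 to 0.725 m from the base axis. Payload 4 kg.
Tool frame: the origin (TCP) lies midway between the tips of the shut fingers; the grasp point (between the pads) lies bot.pinch_z behind it (bot.pinch_z is the distance from the TCP to the grasp point, in m); z points along the fingers, y is the direction in which the jaws open and shut (so a half turn about z gives the same grasp; the last joint's range is limited). The gripper opens to 85 mm and grips with 20 to 120 N. Pads are 22 mm wide; open, the fingers measure 114 mm over their backs; the gripper's body (76 mm by 85 mm) begins 54 mm behind the grasp point. The pads swing forward as they close: fully open they stand 13 mm farther back than shut.
Start: joints at [1.321, 0.241, 0.005, 1.335, 0, 1.571], TCP at [0.124, 0.484, 0.231] pointing down, gripper open.
Joint ranges: [-2.72, 2.72], [-1.05, 1.87], [-1.09, 1.28], [-1.99, 2.15], [-1.42, 1.44], [-3.14, 3.14]. Speed limits (rad/s): [2.79, 2.79, 3.14, 3.14, 3.14, 3.14].

INTERFACE

Orientations are given as a unit quaternion [x, y, z, w].
In Python, from workcell import bot gives the robot as it stands. The module is installed in compiled form; this text tells all that it offers.
- The arm moves only by the tool move_arm, never from a script. Its argument "series" is a list that holds one entry, the list of rows, each a list of 7 numbers: the shift along the world's x, y, z in cm, then the turn, a rotation vector about the world's x, y, z in degrees, then the opening, from 0 (shut) to 1 (fully open). A call has exactly 5 rows; each row shifts and turns the pose as measured when the row begins; what a row does not reach is not made up. A row lasts 1/10 s, in which the tool goes at most 50 mm and 8.59 degrees, less where a joint would pass 70% of its speed; a pose out of reach is approached as far as the arm can. A call with a gripper value outside its range is refused whole. The fingers move at their own pace and stop on an object; the grip force is fixed at half the most. Time passes only in rows, so rows that do not move let the fingers close, or fill a call up. It gives the time, the measured TCP pose, the force and the opening at its end, in the units of the state.
- bot.get_obs(): the state, without advancing time (a new reading comes with each control period).
- bot.camera(name): name is "scene" or "side" or "wrist"; returns (picture, depth): 480x640x3 uint8, red, green, blue; 480x640 float32, m along the optical axis (not along the pixel's ray), 0 where there is no reading.
- bot.camera_info(name): a dict with "vfov" (degrees; the focal length in pixels is half the picture's height over the tangent of half this angle, whatever the lens; pixels are square), "cx", "cy" (the principal point, pixels), "cam_to_world" (4x4, takes a point from camera to world coordinates); the wrist camera has in their place "tool_from_camera" (4x4, takes a point from camera to tool coordinates, whose origin is the TCP and whose axes are the flange's). Camera axes: x right, y down, z forward; pixel columns grow to the right and rows downward; lengths in m; the calibration is good to about 2 mm. A picture is of the moment at which its call begins: read the wrist's pose just before it. camera_info takes no time and is no camera call.
- bot.job_done(): hands the job in, once; it reports no verdict.
Trained networks look in the newest picture that a camera, given by its name, has taken for a name from the list of things; names that differ only in an ending like _2 or _b are one class to them, and where a whole thing is asked for, a point or a joint stands for the part that bears it (a point fixed in the world has none). Each returns a list of dicts, best first, with "confidence" (0 to 1); they miss things now and then, are a little off and sometimes report something else, mostly with a low value. They report only what shows in the picture. A call takes as long as a camera call.
- bot.find_in(camera, target): "at" ([x, y, z] in m, in world coordinates, good to about 4 mm: the middle of the surface that is visible of it).
The state is a dict: "clock": time; "joint_pos": joint angles; "joint_vel": joint speeds; "tau": joint torques, N m; "eef_pos": TCP position; "tool_rot": TCP orientation; "ft_force": force on the tool from outside, world axes, zero at the start; "ft_torque": the same for the moment, N m; "grip_width": finger opening in m.
Only numpy, scipy, OpenCV 4.12 (cv2) and the standard library are available. Lean on these libraries where they do the work, as an engineer would, in place of code of your own. Each camera call takes 0.05 s, during which the arm holds its last target.

## Working session

There is one attempt and no reset: what is moved stays moved. The work goes in short steps, Python scripts to look and compute and a tool call to move; the robot and the scene stay as the last step left them, time stands still between calls to the robot, and variables do not carry over. Pictures are saved under pics/ and viewed, and the job is handed in when it is done.

Besides the shell and the picture viewer there is one more tool, called by a JSON object that holds its "op" and its "data", one argument or row to a line. move_arm: Moves the arm, as the interface text tells. Its arguments: {"type":"object","properties":{"series":{"type":"array","items":{"type":"array","items":{"type":"array","items":{"type":"number"}}}}},"required":["series"]}

```bash
mkdir -p pics; python3 - <<'E'
from workcell import bot
import cv2,numpy as np
o=bot.get_obs(); print({k:np.round(v,3).tolist() for k,v in o.items()}, bot.pinch_z)
for c in ['scene','side','wrist']:
    p,d=bot.camera(c); cv2.imwrite(f'pics/{c}0.png',p[:,:,::-1]); np.save(f'{c}0.npy',d)
    i=bot.camera_info(c); print(c,{k:np.round(v,4).tolist() for k,v in i.items()})
for c in ['scene','side']:
  for t in ['caddy','lid','lid_knob','rod','rod_head','rod_tip','rest','mug','salt_pot','jar_a']:
    print(c,t,[(np.round(r['at'],3).tolist(),round(r['confidence'],2)) for r in bot.find_in(c,t)[:3]])
print(bot.get_obs()['clock'])
E
```

```text
{'clock': 0.0, 'joint_pos': [1.321, 0.241, 0.004, 1.335, -0.0, 1.571], 'joint_vel': [-0.002, 0.002, -0.001, -0.0, 0.001, 0.002], 'tau': [-0.001, -37.232, 25.241, 0.017, -0.0, -0.0], 'eef_pos': [0.123, 0.484, 0.23], 'tool_rot': [0.125, 0.992, -0.001, -0.0], 'ft_force': [-0.219, 0.654, -0.357], 'ft_torque': [-0.044, -0.004, 0.027], 'grip_width': 0.086} 0.0187
scene {'vfov': 43.5874, 'cx': 317.6613, 'cy': 237.6774, 'cam_to_world': [[0.7483, -0.4858, 0.4518, -0.0421], [-0.6634, -0.5398, 0.5183, -0.616], [-0.0079, -0.6875, -0.7262, 1.0571], [0.0, 0.0, 0.0, 1.0]]}
side {'vfov': 45.5259, 'cx': 317.0165, 'cy': 232.5618, 'cam_to_world': [[0.9014, -0.1924, 0.3878, -0.0057], [-0.4321, -0.344, 0.8337, -1.1576], [-0.027, -0.919, -0.3932, 0.6751], [0.0, 0.0, 0.0, 1.0]]}
wrist {'vfov': 69.0266, 'cx': 317.6812, 'cy': 240.4391, 'tool_from_camera': [[0.0005, -0.9603, -0.2788, 0.0706], [1.0, 0.0009, -0.0013, -0.0006], [0.0015, -0.2788, 0.9603, -0.1435], [0.0, 0.0, 0.0, 1.0]]}
scene caddy [([0.425, 0.08, 0.039], 0.56), ([0.429, -0.149, 0.036], 0.56)]
scene lid [([0.472, 0.127, 0.069], 0.65), ([0.637, -0
[... 433 characters left out ...]
.034], 0.39)]
scene salt_pot [([0.624, -0.168, 0.067], 0.64)]
scene jar_a [([0.685, 0.079, 0.053], 0.93), ([0.635, -0.262, 0.057], 0.66)]
side caddy [([0.436, 0.064, 0.036], 0.62)]
side lid [([0.476, 0.116, 0.073], 0.72)]
side lid_knob [([0.476, 0.115, 0.07], 0.77), ([0.436, -0.163, 0.032], 0.73)]
side rod [([0.434, -0.167, 0.03], 0.51)]
side rod_head [([0.427, -0.164, 0.009], 0.75), ([0.434, -0.162, 0.037], 0.51)]
side rod_tip [([0.436, 0.068, 0.04], 0.16)]
side rest [([0.425, -0.165, 0.008], 0.8), ([0.471, 0.462, 0.066], 0.63)]
side mug [([0.471, 0.461, 0.065], 0.81)]
side salt_pot [([0.621, -0.184, 0.052], 0.79)]
side jar_a [([0.637, -0.268, 0.05], 0.95), ([0.69, 0.07, 0.052], 0.56)]
1.15
```

View pics/scene0.png

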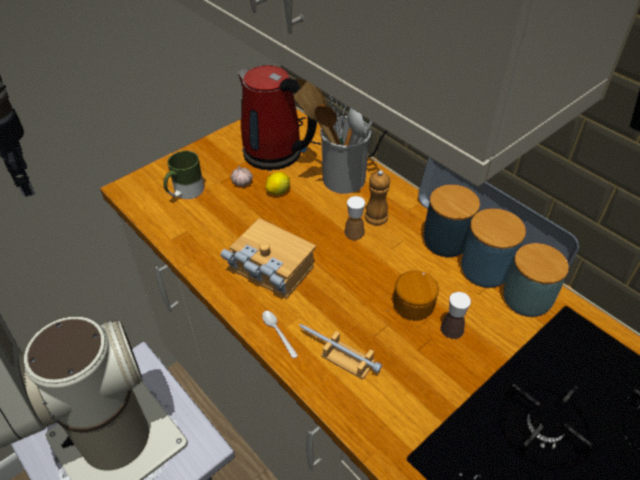

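View pics/side0.png

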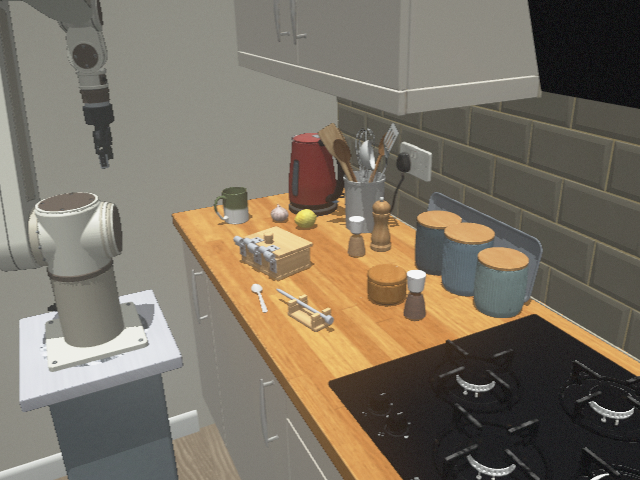

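View pics/wrist0.png

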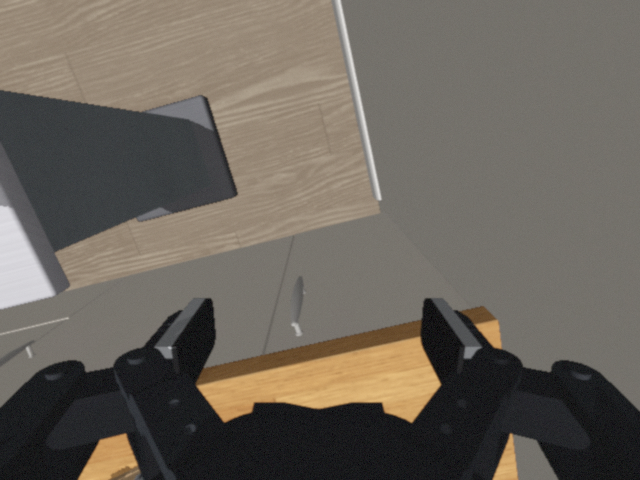

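The scene view shows the box at about (270,255), its knob at (264,248), the hinge running (228,256)–(278,280), and the rod in its rest from (303,328) to head (377,367). Next I'll take geometry from the depth images.

```bash
cat > h.py <<'E'
from workcell import bot
import numpy as np,cv2
from scipy.spatial.transform import Rotation as R
def c2w(c,o=None):
    i=bot.camera_info(c)
    if 'cam_to_world' in i: return i,np.array(i['cam_to_world'])
    T=np.eye(4);T[:3,:3]=R.from_quat(o['tool_rot']).as_matrix();T[:3,3]=o['eef_pos']
    return i,T@np.array(i['tool_from_camera'])
def cloud(c,d,o=None):
    i,T=c2w(c,o); f=240/np.tan(np.radians(i['vfov']/2))
    v,u=np.mgrid[:480,:640]
    P=np.stack([(u-i['cx'])/f*d,(v-i['cy'])/f*d,d],-1)@T[:3,:3].T+T[:3,3]
    P[d<=0]=np.nan
    return P
def proj(c,X,o=None):
    i,T=c2w(c,o); f=240/np.tan(np.radians(i['vfov']/2))
    q=(np.atleast_2d(X)-T[:3,3])@T[:3,:3]
    return np.c_[q[:,0]/q[:,2]*f+i['cx'],q[:,1]/q[:,2]*f+i['cy']]
def top(P,lo,hi,box):
    m=(P[...,2]>lo)&(P[...,2]<hi)&(P[...,0]>box[0])&(P[...,0]<box[1])&(P[...,1]>box[2])&(P[...,1]<box[3])
    return m
E
python3 - <<'E'
from h import *
for c in ['scene','side']:
    d=np.load(c+'0.npy');P=cloud(c,d)
    w=top(P,-.02,.02,(.3,.7,-.4,.5)); print(c,'table z',np.nanmedian(P[w][:,2]))
    m=top(P,.062,.0755,(.35,.6,-.05,.25)); q=P[m]
    r=cv2.minAreaRect((q[:,:2]*1000).astype(np.float32)); print('lid',r,m.sum(),np.median(q[:,2]))
    k=top(P,.085,.12,(.35,.6,-.05,.25)); print('knob',P[k].mean(0) if k.any() else 0,k.sum())
    m=top(P,.022,.045,(.35,.55,-.3,-.03)); q=P[m]; r=cv2.minAreaRect((q[:,:2]*1000).astype(np.float32)); print('rod',r,m.sum())
    p=cv2.imread(f'pics/{c}0.png')
    a,b=((170,200,400,400) if c=='scene' else (200,200,360,350))[:2],((170,200,400,400) if c=='scene' else (200,200,360,350))[2:]
    cv2.imwrite(f'pics/{c}0z.png',cv2.resize(p[a[1]:b[1],a[0]:b[0]],None,fx=3.3,fy=3,interpolation=cv2.INTER_CUBIC))
E
```

```text
scene table z 0.0009770813270479906
lid ((465.254638671875, 134.115478515625), (143.81118774414062, 163.57737731933594), 15.090585708618164) 2742 0.07090390269513824
knob [0.44925993 0.12684846 0.09505219] 100
rod ((427.0503845214844, -134.93165588378906), (51.85468673706055, 191.4497528076172), 15.368809700012207) 676
side table z 2.350053775967975e-05
lid ((465.6961364746094, 130.41033935546875), (144.64053344726562, 168.4445343017578), 15.169458389282227) 1198 0.07000628408490367
knob [0.45182419 0.12252687 0.09280662] 62
rod ((427.78173828125, -139.98593139648438), (53.32658386230469, 190.83583068847656), 14.949471473693848) 513
```

View pics/scene0z.png

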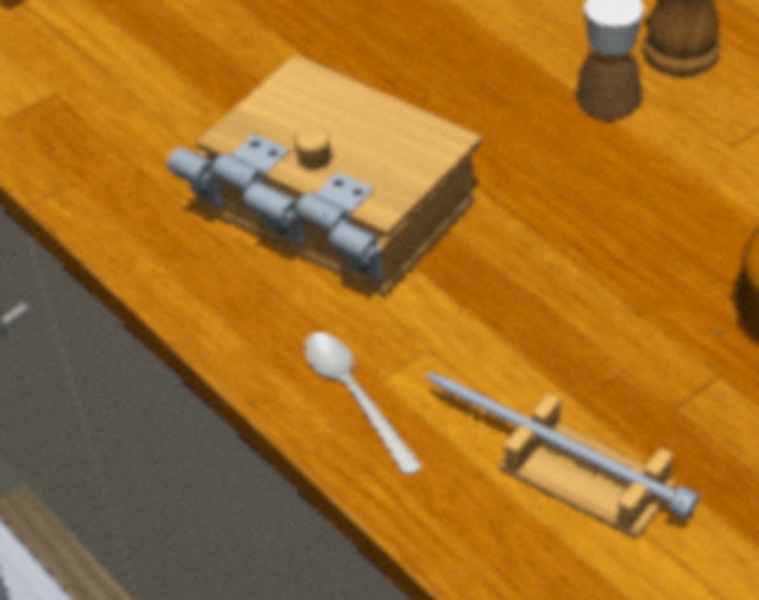

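Both clouds put the box and rod at a yaw of about +15°. The knob is near (0.450, 0.125). I'll swing over the box, aligned with it, for a wrist view.

{"op": "move_arm", "data": {
  "series": [
    [[3.5,-3.5,0.5,0,0,6,1],[3.5,-3.5,0,0,0,6,1],[3.5,-3.5,0,0,0,6,1],[3.5,-3.5,0,0,0,6,1],[3.5,-3.5,0,0,0,6,1]]
  ]
}}

```text
clock: 1.65
eef_pos: [0.2969, 0.3112, 0.2361]
tool_rot: [-0.152, 0.988, 0.001, 0.0]
ft_force: [1.3, 0.2, -0.2]
grip_width: 0.0855
```

{"op": "move_arm", "data": {
  "series": [
    [[3.5,-3.5,0,0,0,0,1],[3.5,-3.5,0,0,0,0,1],[3.5,-3.5,0,0,0,0,1],[3.5,-3.5,0,0,0,0,1],[0,0,0,0,0,0,1]]
  ]
}}

```text
clock: 2.15
eef_pos: [0.4413, 0.1648, 0.2372]
tool_rot: [-0.149, 0.989, 0.002, 0.003]
ft_force: [-0.5, 0.9, 0.2]
grip_width: 0.0854
```

```bash
cat > look.py <<'E'
from h import *
import sys
n=sys.argv[1]
o=bot.get_obs(); p,d=bot.camera('wrist')
cv2.imwrite(f'pics/{n}.png',p[:,:,::-1]); np.savez(n+'.npz',d=d,p=p,e=o['eef_pos'],q=o['tool_rot'])
m=R.from_quat(o['tool_rot']).as_matrix()
print(o['clock'],np.round(o['eef_pos'],4),'ty yaw',np.degrees(np.arctan2(m[1,1],m[0,1])).round(2),'tz',m[:,2].round(3),np.round(o['ft_force'],2),o['grip_width'],np.round(o['joint_pos'],2))
E
python3 look.py w1
```

```text
2.15 [0.4413 0.1648 0.2372] ty yaw 107.13 tz [ 0.006  0.004 -1.   ] [-0.52  0.92  0.23] 0.08537192599657556 [ 0.36  0.18 -0.06  1.33  0.    0.06]
```

View pics/w1.png

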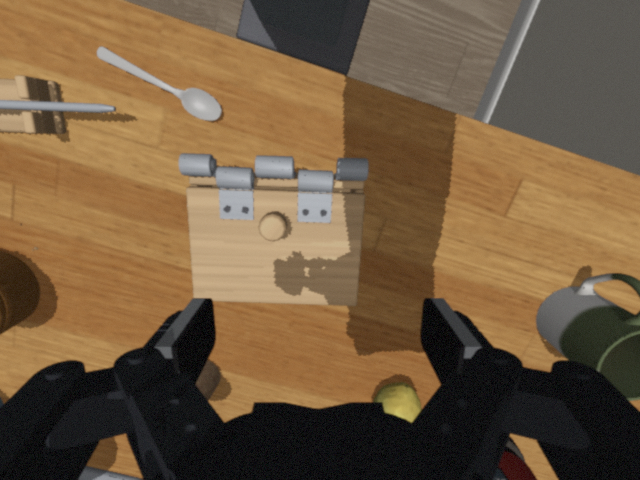

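Wrist view: fixed knuckles at about (197,165), (275,167), (352,169). The lid knuckles, out of line, are at (235,178) and (316,181), and the knob at (273,226). Next I'll fit the hinge cylinder to the depth points.

```bash
cat > fit.py <<'E'
from h import *
from scipy.optimize import least_squares
def load(n):
    z=np.load(n+'.npz'); o=dict(eef_pos=z['e'],tool_rot=z['q']); return z['p'],cloud('wrist',z['d'],o),o
def fitcyl(q,r,yaw0=np.radians(105)):
    q=q[np.isfinite(q).all(1)]; c=np.median(q,0)
    def f(v):
        a=np.array([np.cos(v[0]),np.sin(v[0])]); n=np.array([a[1],-a[0]])
        s=(q[:,:2]-c[:2])@n-v[1]; return np.hypot(s,q[:,2]-v[2])-r
    s=least_squares(f,[yaw0,0,c[2]-r],loss='soft_l1',f_scale=.001)
    a=np.array([np.cos(s.x[0]),np.sin(s.x[0])]); n=np.array([a[1],-a[0]])
    t=(q[:,:2]-c[:2])@a
    return np.degrees(s.x[0]),c[:2]+n*s.x[1],s.x[2],np.percentile(t,[1,99]),a,n,np.abs(s.fun).mean()
E
python3 - <<'E'
from fit import *
p,P,o=load('w1')
w=P[80:350,120:420]; print('table', np.nanmedian(w[(abs(w[...,2])<.015)][:,2]))
l=P[250:295,210:300].reshape(-1,3); print('lidtop',np.nanmedian(l[:,2]))
qs=[]
for u in (197,275,352):
    q=P[150:180,u-22:u+23].reshape(-1,3); q=q[q[:,2]>.066]; qs.append(q)
    r=fitcyl(q,.0095); print(u,len(q),[np.round(x,4) for x in r[:4]])
r=fitcyl(np.vstack(qs),.0095); print('fixed',[np.round(x,4) for x in r]); a,n=r[4],r[5]
for u in (197,275,352):
    q=P[150:180,u-25:u+26].reshape(-1,3); q=q[q[:,2]>.072]; t=(q[:,:2]-r[1])@a; print(u,np.percentile(t,[.5,1,50,99,99.5]))
for u,v in ((235,178),(316,181)):
    q=P[v-9:v+8,u-14:u+15].reshape(-1,3); q=q[q[:,2]>.072]; s=(q[:,:2]-r[1]); print('lidk',fitcyl(q,.0095)[:3]); t=s@a; 
    print('lid offset n',(fitcyl(q,.0095)[1]-r[1])@n)
k=P[205:245,250:297].reshape(-1,3); k=k[k[:,2]>.092]; kc=(np.nanmin(k[:,:2],0)+np.nanmax(k[:,:2],0))/2
print('knob',kc,np.median(k,0),'n',(kc-r[1])@n,'t',(kc-r[1])@a)
z=p[120:320,150:400]; cv2.imwrite('pics/w1z.png',cv2.resize(z[:,:,::-1],None,fx=3,fy=3,interpolation=cv2.INTER_CUBIC))
E
```

```text
table 0.000923706412929437
lidtop 0.07086647493764961
197 813 [np.float64(104.5972), array([0.4249, 0.0526]), np.float64(0.0719), array([-0.0149,  0.0184])]
275 850 [np.float64(105.4211), array([0.4074, 0.1149]), np.float64(0.0717), array([-0.016 ,  0.0154])]
352 702 [np.float64(105.2361), array([0.3897, 0.178 ]), np.float64(0.0716), array([-0.0177,  0.0133])]
fixed [np.float64(105.5946), array([0.408 , 0.1126]), np.float64(0.0717), array([-0.0766,  0.0805]), array([-0.2688,  0.9632]), array([0.9632, 0.2688]), np.float64(0.0007)]
197 [-0.07756817 -0.07737656 -0.06258472 -0.04181155 -0.04146603]
275 [-0.01812835 -0.01781891  0.00233566  0.02433485  0.02454729]
352 [0.04759224 0.04762105 0.06750831 0.08123057 0.08145554]
lidk (np.float64(104.85106497851267), array([0.42621485, 0.08591609]), np.float64(0.07173153861986617))
lid offset n 0.010358145854011947
lidk (np.float64(104.60350203405119), array([0.40851324, 0.15258933]), np.float64(0.07170734535811878))
lid offset n 0.011231876481165944
knob [0.45422637 0.12774596] [0.45311426 0.12774759 0.09750331] n 0.048583583297727405 t 0.0021519820582936427
```

View pics/w1z.png

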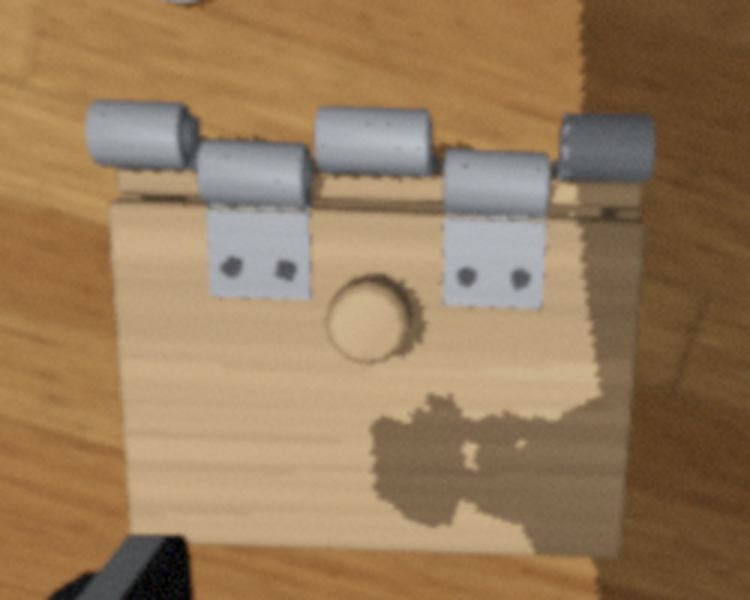

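The lid is about 10.7 mm out along the box's x, barely crooked (under 1°) and centred in its gaps. Hinge yaw is about 15.4°. Now down onto the knob.

{"op": "move_arm", "data": {
  "series": [
    [[0.6,-1.8,-3.5,0,0,-1.7,1],[0.6,-1.9,-3.5,0,0,0,1],[0,0,-3,0,0,0,1],[0,0,0,0,0,0,1],[0,0,0,0,0,0,1]]
  ]
}}

```text
clock: 2.7
eef_pos: [0.4502, 0.1325, 0.1367]
tool_rot: [-0.137, 0.991, 0.004, 0.004]
ft_force: [0.1, -0.4, -0.2]
grip_width: 0.0858
```

```bash
python3 look.py w2
```

```text
2.7 [0.4502 0.1325 0.1367] ty yaw 105.77 tz [ 0.007  0.009 -1.   ] [ 0.1  -0.35 -0.23] 0.0857539241798503 [ 0.28  0.24 -0.25  1.07  0.01  0.01]
```

View pics/w2.png

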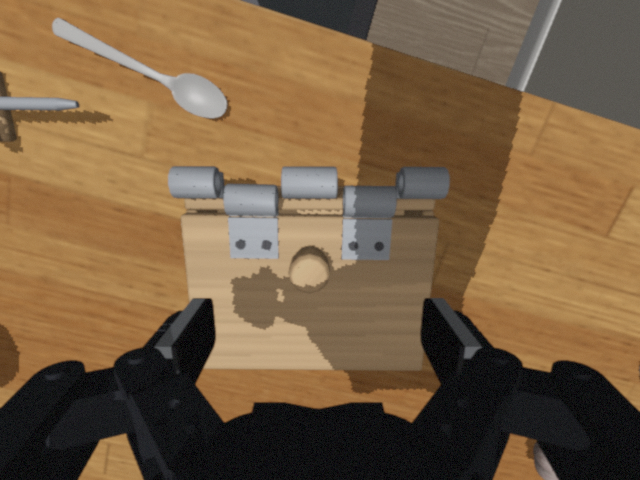

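Wrist view: the knob at (309,271) is roughly centred between the fingers. Re-measuring it before descending.

```bash
cat > knob.py <<'E'
from fit import *
import sys
p,P,o=load(sys.argv[1])
m=np.isfinite(P[...,2])&(P[...,2]>.091)&(P[...,2]<.105)&(np.hypot(P[...,0]-.45,P[...,1]-.126)<.03)
k=P[m]; (c,rad)=cv2.minEnclosingCircle((k[:,:2]*1000).astype(np.float32)); print('knob',c,rad,k.mean(0),len(k), 'd cm',(np.array(c)/10-o['eef_pos'][:2]*100).round(2))
# fixed knuckles
m=np.isfinite(P[...,2])&(P[...,2]>.073)&(P[...,2]<.085)
C=np.array([.4075,.1144]);a=np.array([-.2656,.9641]);n=np.array([.9641,.2656])
s=(P[...,:2]-C)@n;t=(P[...,:2]-C)@a
def ax(lo,hi,s0):
    q=P[m&(t>lo)&(t<hi)&(abs(s-s0)<.012)]; r=fitcyl(q,.0095); return r
s0=float(sys.argv[2])
for nm,rg in dict(all=None,R=(-.08,-.055),M=(-.015,.015),L=(.055,.08)).items():
    q=P[m&(abs(s)<.012)&(((abs(t)<.015)|((abs(t)>.056)&(abs(t)<.082))) if rg is None else (t>rg[0])&(t<rg[1]))]; r=fitcyl(q,.0095)
    print(nm,len(q),'yaw',r[0].round(2),'n-off mm',((r[1]-C)@n*1000).round(2),'z',r[2].round(4))
for nm,rg in dict(lidR=(-.047,-.023),lidL=(.023,.047)).items():
    q=P[m&(abs(s-s0)<.0095)&(t>rg[0])&(t<rg[1])]; r=fitcyl(q,.0095)
    print(nm,len(q),'n-off mm',((r[1]-C)@n*1000).round(2),'z',r[2].round(4))
q=m&(abs(s)<.006)&(t<-.06); print('tmin',np.percentile(t[q],[.5,2])); q=m&(abs(s)<.006)&(t>.06); print('tmax',np.percentile(t[q],[98,99.5]))
E
python3 knob.py w2 .0107; python3 knob.py w1 .0107
```

```text
knob (454.0555114746094, 127.76212310791016) 11.974660873413086 [0.4526871  0.12742958 0.09712245] 1308 d cm [ 0.39 -0.47]
all 4224 yaw 105.59 n-off mm 0.11 z 0.0717
R 1343 yaw 105.34 n-off mm 0.36 z 0.0718
M 1659 yaw 105.5 n-off mm 0.06 z 0.0716
L 1340 yaw 105.9 n-off mm -0.1 z 0.0716
lidR 1260 n-off mm 10.55 z 0.0717
lidL 1249 n-off mm 11.11 z 0.0716
tmin [-0.07928984 -0.07900803]
tmax [0.07924362 0.07957993]
knob (454.1824035644531, 127.75991821289062) 11.871769905090332 [0.45323714 0.1278241  0.09724342] 609 d cm [ 1.28 -3.71]
all 1963 yaw 105.58 n-off mm 0.02 z 0.0717
R 636 yaw 105.43 n-off mm 0.24 z 0.0718
M 755 yaw 105.38 n-off mm 0.03 z 0.0717
L 623 yaw 105.45 n-off mm -0.21 z 0.0716
lidR 598 n-off mm 10.47 z 0.0717
lidL 585 n-off mm 11.03 z 0.0717
tmin [-0.07956405 -0.07903167]
tmax [0.07923587 0.07965643]
```

Measurements repeat to within 0.3 mm. Descending.

{"op": "move_arm", "data": {
  "series": [
    [[0.4,-0.5,-2.5,-0.5,0.4,0,1],[0,0,-2.5,0,0,0,1],[0,0,-0.8,0,0,0,1],[0,0,0,0,0,0,1],[0,0,0,0,0,0,1]]
  ]
}}

```text
clock: 3.25
eef_pos: [0.4598, 0.1331, 0.0867]
tool_rot: [-0.141, 0.99, 0.002, 0.008]
ft_force: [-0.2, -0.3, 0.0]
grip_width: 0.0853
```

```bash
python3 look.py w3; python3 knob.py w3 .0107 | head -1
```

```text
3.25 [0.4598 0.1331 0.0867] ty yaw 106.18 tz [ 0.015  0.005 -1.   ] [-0.24 -0.32  0.04] 0.08528130668607048 [ 0.28  0.3  -0.31  0.94  0.   -0.  ]
knob (454.0146789550781, 127.82459259033203) 11.89086627960205 [0.45235729 0.12740247 0.09707747] 2326 d cm [-0.58 -0.53]
```

View pics/w3.png

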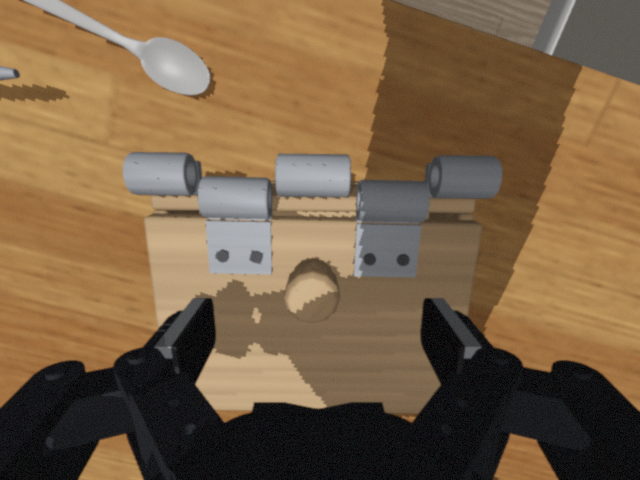

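{"op": "move_arm", "data": {
  "series": [
    [[-0.6,-0.5,0,-0.3,0.9,-0.6,1],[0,0,-0.9,0,0,0,1],[0,0,0,0,0,0,1],[0,0,0,0,0,0,1],[0,0,0,0,0,0,1]]
  ]
}}

```text
clock: 3.8
eef_pos: [0.4553, 0.1282, 0.0801]
tool_rot: [-0.135, 0.991, 0.0, 0.002]
ft_force: [0.1, 0.1, 0.6]
grip_width: 0.0856
```

```bash
python3 look.py w4; python3 knob.py w4 .0107 | head -1
```

```text
3.8 [0.4553 0.1282 0.0801] ty yaw 105.52 tz [ 0.004  0.001 -1.   ] [0.1  0.07 0.59] 0.08558945053273169 [ 0.27  0.31 -0.32  0.93  0.    0.  ]
knob (453.9812316894531, 128.01141357421875) 12.14447021484375 [0.4522311  0.12729917 0.0970147 ] 2485 d cm [-0.13 -0.02]
```

View pics/w4.png

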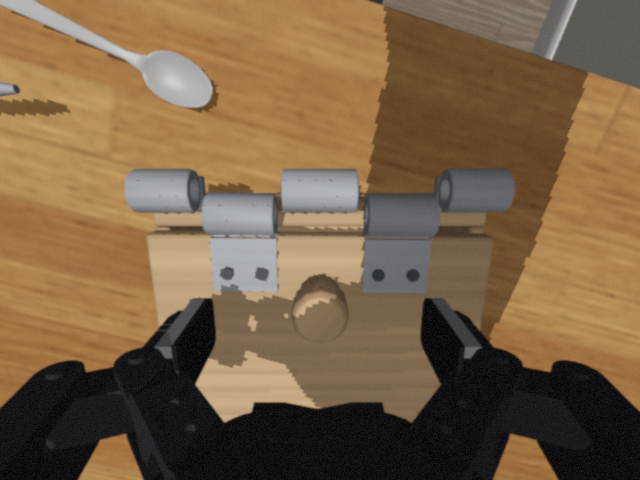

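Aligned. A little lower, then grip.

{"op": "move_arm", "data": {
  "series": [
    [[-0.1,0,-0.4,0,0,0,1],[0,0,0,0,0,0,0.2],[0,0,0,0,0,0,0.1],[0,0,0,0,0,0,0.1],[0,0,0,0,0,0,0.1]]
  ]
}}

```text
clock: 4.35
eef_pos: [0.4542, 0.1282, 0.0757]
tool_rot: [-0.135, 0.991, 0.0, 0.002]
ft_force: [-0.2, 1.0, 0.3]
grip_width: 0.0281
```

```bash
python3 look.py w5
```

```text
4.35 [0.4542 0.1282 0.0757] ty yaw 105.51 tz [ 0.004  0.001 -1.   ] [-0.21  1.    0.33] 0.028120944120509476 [ 0.28  0.32 -0.33  0.92  0.    0.  ]
```

View pics/w5.png

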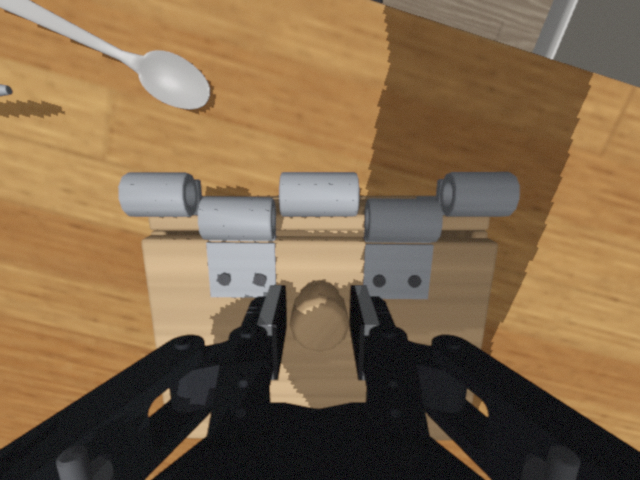

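{"op": "move_arm", "data": {
  "series": [
    [[0,0,0,0,0,0,0.1],[0,0,0,0,0,0,0.1],[-0.29,-0.08,0,0,0,0,0.1],[-0.29,-0.08,0,0,0,0,0.1],[-0.29,-0.08,0,0,0,0,0.1]]
  ]
}}

```text
clock: 4.9
eef_pos: [0.4459, 0.1261, 0.076]
tool_rot: [-0.135, 0.991, 0.001, 0.003]
ft_force: [0.4, -0.9, -1.0]
grip_width: 0.0216
```

```bash
python3 look.py w6; python3 knob.py w6 .004
```

```text
4.9 [0.4459 0.1261 0.076 ] ty yaw 105.51 tz [ 0.005  0.002 -1.   ] [ 0.36 -0.85 -1.01] 0.02159788378405054 [ 0.28  0.3  -0.35  0.91  0.    0.  ]
knob (439.40576171875, 123.32650756835938) 24.358285903930664 [0.44214126 0.1241301  0.09759954] 3914 d cm [-0.65 -0.27]
all 7918 yaw 105.57 n-off mm 0.19 z 0.0717
R 2481 yaw 105.51 n-off mm 0.42 z 0.0717
M 3100 yaw 105.61 n-off mm 0.18 z 0.0717
L 2556 yaw 105.52 n-off mm -0.02 z 0.0716
lidR 2126 n-off mm 2.05 z 0.0717
lidL 2215 n-off mm 2.59 z 0.0716
tmin [-0.07923967 -0.07874098]
tmax [0.07933746 0.07989345]
```

View pics/w6.png

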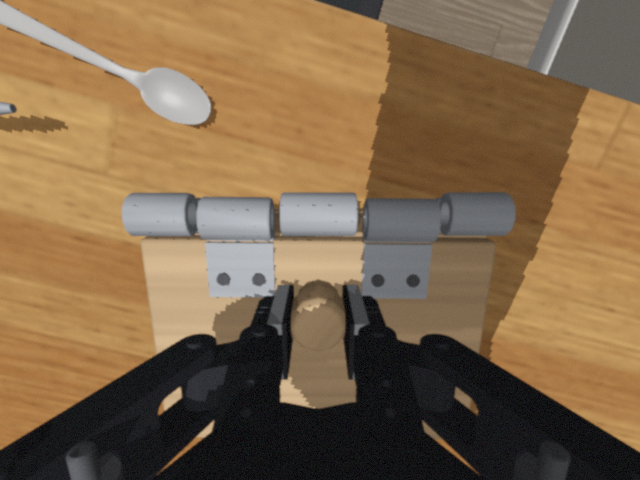

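The lid follows and the knuckles show 2–2.5 mm still to go. Pulling on to the stop.

{"op": "move_arm", "data": {
  "series": [
    [[-0.19,-0.05,0,0,0,0,0.1],[-0.19,-0.05,0,0,0,0,0.1],[-0.19,-0.05,0,0,0,0,0.1],[-0.1,-0.03,0,0,0,0,0.1],[0,0,0,0,0,0,0.1]]
  ]
}}

```text
clock: 5.45
eef_pos: [0.4438, 0.1257, 0.0774]
tool_rot: [-0.136, 0.991, 0.001, 0.009]
ft_force: [3.1, 0.6, -3.2]
grip_width: 0.0214
```

```bash
python3 look.py w7; python3 knob.py w7 .000
```

```text
5.45 [0.4438 0.1257 0.0774] ty yaw 105.61 tz [ 0.017  0.005 -1.   ] [ 3.12  0.58 -3.22] 0.021350151666489015 [ 0.28  0.29 -0.37  0.9   0.    0.  ]
knob (437.10211181640625, 122.9525146484375) 24.337207794189453 [0.43974844 0.12368753 0.09834531] 3921 d cm [-0.67 -0.28]
all 7741 yaw 105.62 n-off mm 0.18 z 0.0716
R 2455 yaw 105.71 n-off mm 0.45 z 0.0717
M 3017 yaw 105.65 n-off mm 0.17 z 0.0716
L 2477 yaw 105.56 n-off mm -0.08 z 0.0716
lidR 2386 n-off mm 0.91 z 0.0717
lidL 2378 n-off mm 0.68 z 0.0716
tmin [-0.07953413 -0.07900545]
tmax [0.07938692 0.07996383]
```

View pics/w7.png

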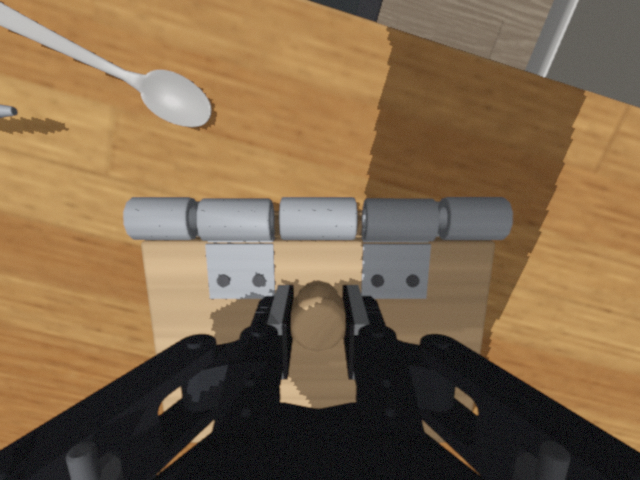

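All five knuckles are now in line, about 0.6 mm off, and the lid is against its stop with a 3 N reaction. I'll relax the tilt, release and rise.

{"op": "move_arm", "data": {
  "series": [
    [[-0.1,0,-0.12,-0.3,0.9,0,0.1],[0,0,0,0,0,0,0.25],[0,0,0,0,0,0,0.6],[0,0,0,0,0,0,1],[0,0,0,0,0,0,1]]
  ]
}}

```text
clock: 6.0
eef_pos: [0.4403, 0.1246, 0.076]
tool_rot: [-0.135, 0.991, -0.001, -0.003]
ft_force: [0.1, 0.2, 0.0]
grip_width: 0.0642
```

{"op": "move_arm", "data": {
  "series": [
    [[0,0,0,0,0,0,1],[0,0,3,0,0,0,1],[0,0,4.5,0,0,0,1],[0,0,4.5,0,0,0,1],[0,0,0,0,0,0,1]]
  ]
}}

```text
clock: 6.5
eef_pos: [0.4346, 0.1229, 0.1977]
tool_rot: [-0.135, 0.991, -0.002, -0.008]
ft_force: [0.1, 0.5, -0.5]
grip_width: 0.0854
```

```bash
python3 look.py w8; python3 knob.py w8 .000
```

```text
6.5 [0.4346 0.1229 0.1977] ty yaw 105.51 tz [-0.015 -0.006 -1.   ] [ 0.14  0.54 -0.49] 0.08536872328992183 [ 0.28  0.18 -0.17  1.25 -0.    0.01]
knob (444.9547119140625, 124.88530731201172) 12.095540046691895 [0.44370727 0.12467006 0.09715781] 775 d cm [1.03 0.2 ]
all 2390 yaw 105.56 n-off mm 0.0 z 0.0716
R 768 yaw 105.28 n-off mm 0.2 z 0.0717
M 928 yaw 105.62 n-off mm 0.01 z 0.0716
L 756 yaw 105.56 n-off mm -0.21 z 0.0715
lidR 742 n-off mm 1.23 z 0.0717
lidL 747 n-off mm 0.88 z 0.0716
tmin [-0.07942722 -0.07900429]
tmax [0.07947307 0.07992052]
```

View pics/w8.png

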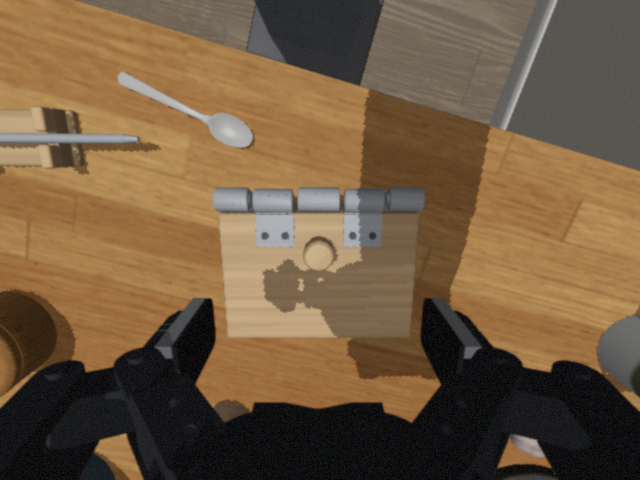

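The lid stayed put after release, with its bores within about 1 mm of the axis. Next is the rod: turn the hand by -90° so the jaws straddle the rod and the camera faces the point, and move over the rest.

{"op": "move_arm", "data": {
  "series": [
    [[0,-2.6,0.6,0.3,-0.9,0,1],[0,-2.6,0,0,0,-8,1],[0,-2.6,0,0,0,-8,1],[0,-2.6,0,0,0,-8,1],[0,-2.6,0,0,0,-8,1]]
  ]
}}

```text
clock: 7.05
eef_pos: [0.4286, -0.0091, 0.1957]
tool_rot: [0.15, 0.989, 0.0, -0.006]
ft_force: [-0.1, 1.4, -0.2]
grip_width: 0.0856
```

{"op": "move_arm", "data": {
  "series": [
    [[0,-2.6,0,0,0,-8,1],[0,-2.6,0,0,0,-8,1],[0,-2.6,0,0,0,-8,1],[0,-2.6,0,0,0,-8,1],[0,-2.6,0,0,0,-8,1]]
  ]
}}

```text
clock: 7.55
eef_pos: [0.4218, -0.1432, 0.1879]
tool_rot: [0.492, 0.87, 0.002, -0.013]
ft_force: [0.7, -0.2, -0.8]
grip_width: 0.0852
```

{"op": "move_arm", "data": {
  "series": [
    [[0,-2.6,0,0,0,-8,1],[0,-2,0,0,0,-8,1],[0,0,0,0,0,0,1],[0,0,0,0,0,0,1],[0,0,0,0,0,0,1]]
  ]
}}

```text
clock: 8.05
eef_pos: [0.4163, -0.1913, 0.1807]
tool_rot: [0.615, 0.788, 0.003, -0.02]
ft_force: [-1.3, 0.8, 0.3]
grip_width: 0.0856
```

```bash
python3 look.py w9
```

```text
8.05 [ 0.4163 -0.1913  0.1807] ty yaw 14.12 tz [-0.028  0.029 -0.999] [-1.35  0.82  0.32] 0.08557471314780467 [-0.44  0.22 -0.16  1.23  0.01  0.88]
```

View pics/w9.png

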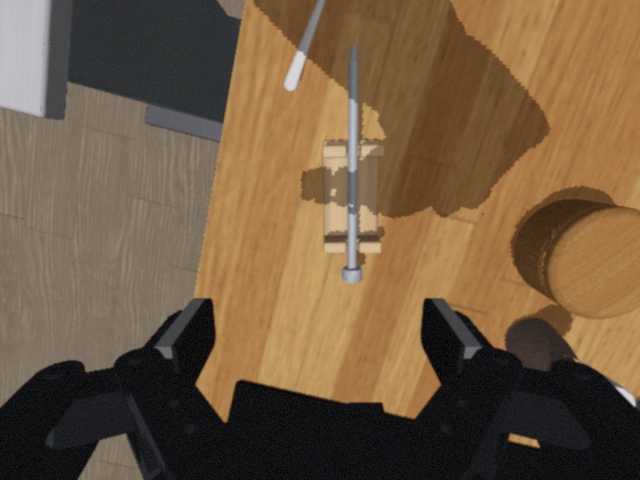

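The wrist view shows the rod with its tip at (354,47) and head at (352,275), the uprights at rows 148 and 244. Measuring it.

```bash
cat > rod.py <<'E'
from fit import *
import sys
p,P,o=load(sys.argv[1]); zc=float(sys.argv[2]); u0,u1,v0,v1=map(int,sys.argv[3:7])
q=P[v0:v1,u0:u1].reshape(-1,3); q=q[np.isfinite(q).all(1)&(q[:,2]>zc-.001)&(q[:,2]<zc+.010)]
r=fitcyl(q,.004); print('shaft yaw',r[0].round(2),'pt',r[1].round(4),'z',r[2].round(4),'len',r[3].round(4),'n',len(q),'res',r[6])
E
python3 rod.py w9 .031 335 370 60 140
python3 rod.py w9 .031 335 370 160 235
python3 - <<'E'
from fit import *
p,P,o=load('w9')
w=P[100:300,260:320].reshape(-1,3);print('table',np.nanmedian(w[abs(w[:,2])<.02][:,2]))
for nm,(u0,u1,v0,v1),zl in (('up+',(322,385,138,162),(.033,.045)),('up-',(322,385,233,256),(.033,.045)),('head',(338,368,262,290),(.03,.05)),('tip',(345,364,40,60),(.022,.045))):
    q=P[v0:v1,u0:u1].reshape(-1,3); q=q[(q[:,2]>zl[0])&(q[:,2]<zl[1])]
    a=np.array([-.2656,.9641]); 
    print(nm,len(q),q.mean(0).round(4),'t',np.percentile(q[:,:2]@a,[1,99]).round(4))
E
```

```text
shaft yaw 105.09 pt [ 0.4143 -0.0835] z 0.0309 len [-0.03    0.0277] n 807 res 0.0004645969670229117
shaft yaw 105.08 pt [ 0.4343 -0.1579] z 0.031 len [-0.0312  0.0306] n 689 res 0.00042354922733278373
table 0.001030494150228295
up+ 812 [ 0.4242 -0.1213  0.0376] t [-0.237  -0.2205]
up- 722 [ 0.445  -0.1976  0.0374] t [-0.3173 -0.2986]
head 354 [ 0.4512 -0.2218  0.0368] t [-0.342  -0.3242]
tip 105 [ 0.4055 -0.0518  0.0331] t [-0.162  -0.1525]
```

{"op": "move_arm", "data": {
  "series": [
    [[1.1,0.9,-1,-1.7,-1.6,1,1],[1.1,0.9,-4,0,0,0,1],[0,0,-4,0,0,0,1],[0,0,0,0,0,0,1],[0,0,0,0,0,0,1]]
  ]
}}

```text
clock: 8.6
eef_pos: [0.4406, -0.1687, 0.0908]
tool_rot: [0.603, 0.797, 0.001, 0.003]
ft_force: [0.0, -0.5, 1.0]
grip_width: 0.0853
```

```bash
python3 look.py w10
```

```text
8.6 [ 0.4406 -0.1687  0.0908] ty yaw 15.77 tz [ 0.006 -0.003 -1.   ] [ 0.   -0.46  1.02] 0.08526215746348619 [-0.37  0.29 -0.31  0.96 -0.    0.93]
```

View pics/w10.png

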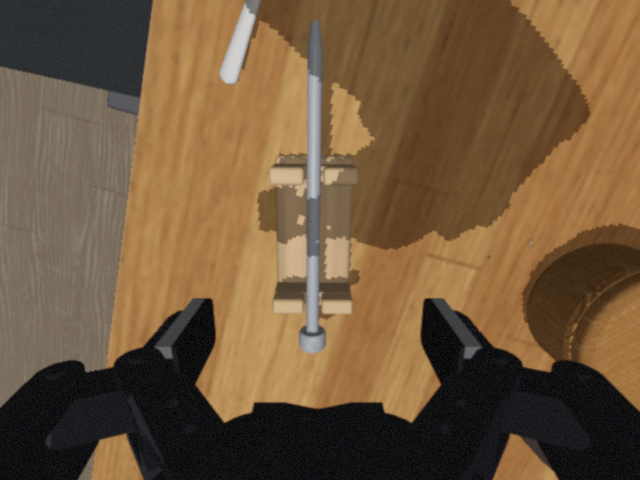

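{"op": "move_arm", "data": {
  "series": [
    [[-0.2,-0.5,-2.5,0.2,0.3,-0.7,1],[0,0,-2.5,0,0,0,1],[0,0,0,0,0,0,1],[0,0,0,0,0,0,1],[0,0,0,0,0,0,1]]
  ]
}}

```text
clock: 9.15
eef_pos: [0.4455, -0.1765, 0.05]
tool_rot: [0.608, 0.794, 0.003, 0.008]
ft_force: [-0.4, -0.5, 0.1]
grip_width: 0.0851
```

```bash
python3 look.py w11
```

```text
9.15 [ 0.4455 -0.1765  0.05  ] ty yaw 15.1 tz [ 0.016 -0.005 -1.   ] [-0.38 -0.48  0.13] 0.08514730150225455 [-0.38  0.35 -0.36  0.85  0.    0.93]
```

View pics/w11.png

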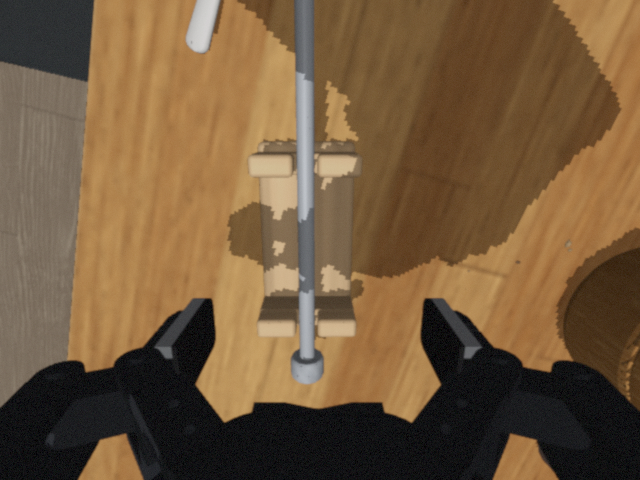

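{"op": "move_arm", "data": {
  "series": [
    [[-0.7,0.3,-0.5,0.3,0.9,0,1],[-0.1,0,-1.4,0,0.3,0,1],[-0.1,0,-1.0,0,0.3,0,1],[0,0,0,0,0,0,1],[0,0,0,0,0,0,1]]
  ]
}}

```text
clock: 9.7
eef_pos: [0.4374, -0.1738, 0.021]
tool_rot: [0.608, 0.794, -0.003, -0.003]
ft_force: [0.1, -0.2, 0.0]
grip_width: 0.0857
```

```bash
python3 look.py w12
```

```text
9.7 [ 0.4374 -0.1738  0.021 ] ty yaw 15.11 tz [-0.008 -0.002 -1.   ] [ 0.06 -0.17  0.01] 0.08573619561030339 [-0.38  0.4  -0.39  0.8  -0.    0.93]
```

View pics/w12.png

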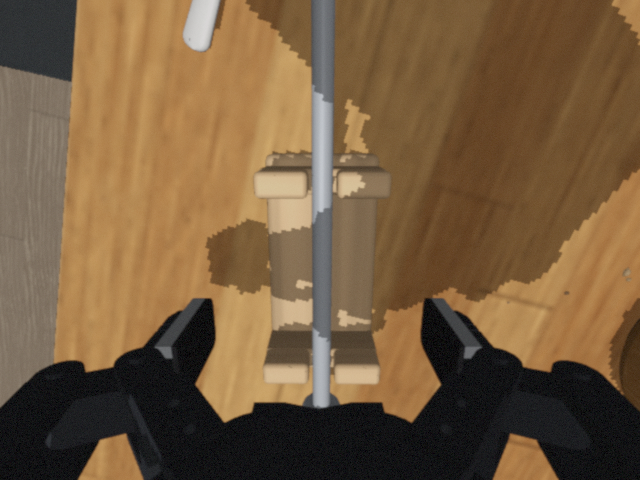

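{"op": "move_arm", "data": {
  "series": [
    [[0.1,0,-0.4,0.1,-0.5,0,1],[0,0,0,0,0,0,1],[0,0,0,0,0,0,0.35],[0,0,0,0,0,0,0.35],[0,0,0,0,0,0,0.35]]
  ]
}}

```text
clock: 10.25
eef_pos: [0.4387, -0.1739, 0.017]
tool_rot: [0.608, 0.794, 0.001, 0.001]
ft_force: [-1.1, -0.1, -0.2]
grip_width: 0.0437
```

```bash
python3 look.py w13
```

```text
10.25 [ 0.4387 -0.1739  0.017 ] ty yaw 15.11 tz [ 0.002  0.    -1.   ] [-1.13 -0.08 -0.24] 0.04370898317500684 [-0.38  0.4  -0.4   0.78  0.    0.93]
```

View pics/w13.png

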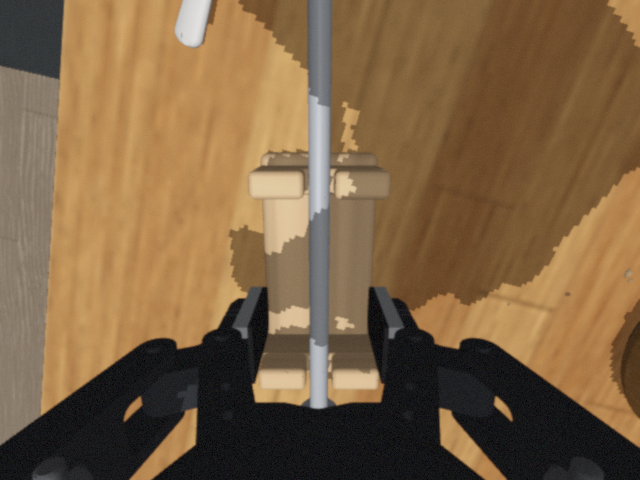

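```bash
python3 - <<'E'
from fit import *
p,P,o=load('w13'); m=R.from_quat(o['tool_rot']).as_matrix()
for x in (-.011,0,.011):
  for z in (-.005,-.0187,-.035):
    print(x,z,proj('wrist',o['eef_pos']+m@np.array([x,.022,z]),o).round(0))
a=np.array([-.2605,.9655]);
q=P[350:356,255:300].reshape(-1,3);print('upright-',q.mean(0), (q.mean(0)[:2]-o['eef_pos'][:2])@a)
q=P[345:395,255:300].reshape(-1,3);q=q[q[:,2]>.034];print(np.percentile((q[:,:2]-o['eef_pos'][:2])@a,[1,50,99]))
E
```

```text
-0.011 -0.005 [[367. 328.]]
-0.011 -0.0187 [[372. 346.]]
-0.011 -0.035 [[379. 371.]]
0 -0.005 [[368. 306.]]
0 -0.0187 [[373. 322.]]
0 -0.035 [[380. 345.]]
0.011 -0.005 [[369. 283.]]
0.011 -0.0187 [[374. 296.]]
0.011 -0.035 [[382. 317.]]
upright- [nan nan nan] nan
[-0.02928163 -0.02202961 -0.00191597]
```

The pads clear the rear upright by about 8 mm. Closing on the shaft.

{"op": "move_arm", "data": {
  "series": [
    [[0,0,0,0,0,0,0],[0,0,0,0,0,0,0],[0,0,0,0,0,0,0],[0,0,0,0,0,0,0],[0,0,0,0,0,0,0]]
  ]
}}

```text
clock: 10.8
eef_pos: [0.439, -0.1741, 0.0174]
tool_rot: [0.608, 0.794, 0.001, 0.001]
ft_force: [-1.1, 0.2, -0.7]
grip_width: 0.0053
```

```bash
python3 look.py w14
```

```text
10.8 [ 0.439  -0.1741  0.0174] ty yaw 15.11 tz [ 0.002 -0.    -1.   ] [-1.06  0.16 -0.73] 0.005254826053389567 [-0.38  0.4  -0.4   0.78  0.    0.93]
```

View pics/w14.png

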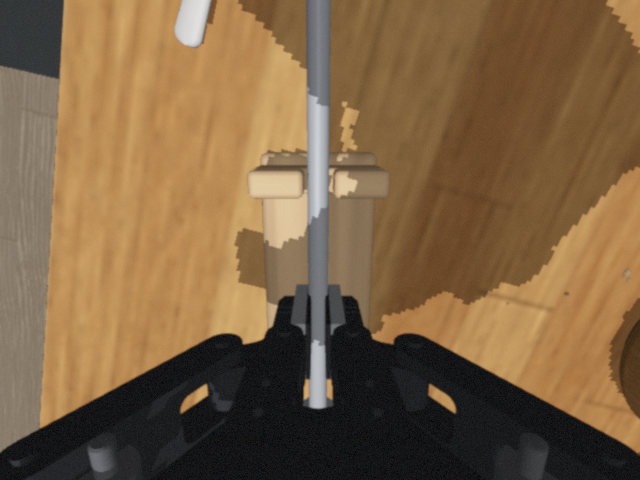

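Gripped. Lifting and moving to the pre-insertion pose.

{"op": "move_arm", "data": {
  "series": [
    [[0.1,0,2,0,-0.2,0,0],[0.1,0,2.5,0,-0.2,0,0],[0,0,1.5,0,0,0.5,0],[0,0,0,0,0,0,0],[0,0,0,0,0,0,0]]
  ]
}}

```text
clock: 11.35
eef_pos: [0.4391, -0.1733, 0.0773]
tool_rot: [0.605, 0.797, 0.002, 0.002]
ft_force: [-0.8, 0.1, -0.5]
grip_width: 0.0058
```

```bash
python3 look.py w15
```

```text
11.35 [ 0.4391 -0.1733  0.0773] ty yaw 15.61 tz [ 0.005  0.002 -1.   ] [-0.83  0.13 -0.52] 0.005817884658018323 [-0.38  0.31 -0.33  0.92  0.    0.92]
```

View pics/w15.png

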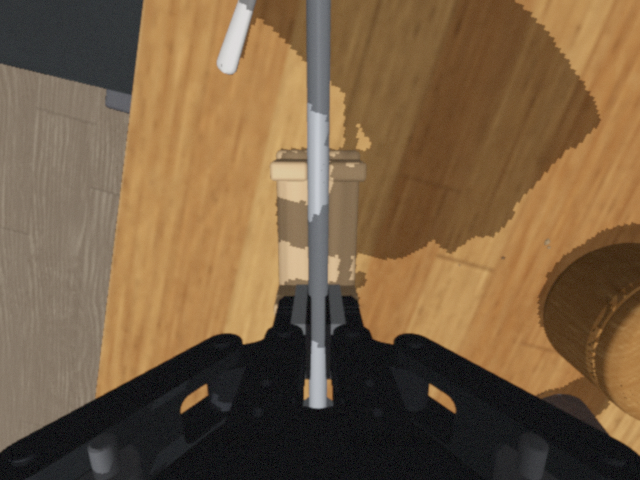

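The rod is held, and parallel to the tool. Moving over to behind the bore mouth.

{"op": "move_arm", "data": {
  "series": [
    [[1,2.3,0,-0.1,0.2,0,0],[1,2.3,0,0,0,0,0],[0.9,2,0,0,0,0,0],[0,0,0,0,0,0,0],[0,0,0,0,0,0,0]]
  ]
}}

```text
clock: 11.9
eef_pos: [0.4652, -0.1052, 0.0717]
tool_rot: [0.606, 0.796, -0.002, -0.003]
ft_force: [0.3, -0.7, -1.4]
grip_width: 0.0053
```

```bash
python3 look.py w16; cat > sc.py <<'E'
from h import *
import sys
n=sys.argv[1]
for c,(u,v,w,h) in dict(scene=(200,215,160,120),side=(210,215,160,120)).items():
    p,d=bot.camera(c); np.savez(c+n+'.npz',p=p,d=d)
    cv2.imwrite(f'pics/{c}{n}.png',cv2.resize(p[v:v+h,u:u+w,::-1],None,fx=5,fy=5,interpolation=cv2.INTER_CUBIC))
E
python3 sc.py 16
```

```text
11.9 [ 0.4652 -0.1052  0.0717] ty yaw 15.45 tz [-0.008  0.001 -1.   ] [ 0.27 -0.72 -1.38] 0.005317354871213374 [-0.22  0.34 -0.31  0.93 -0.    1.08]
```

View pics/w16.png

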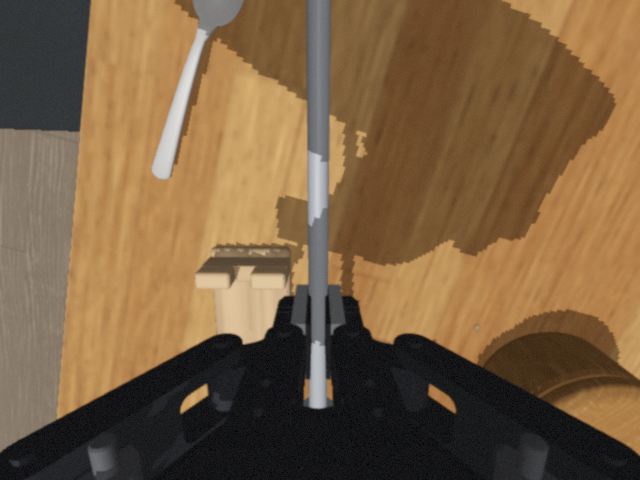

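View pics/scene16.png

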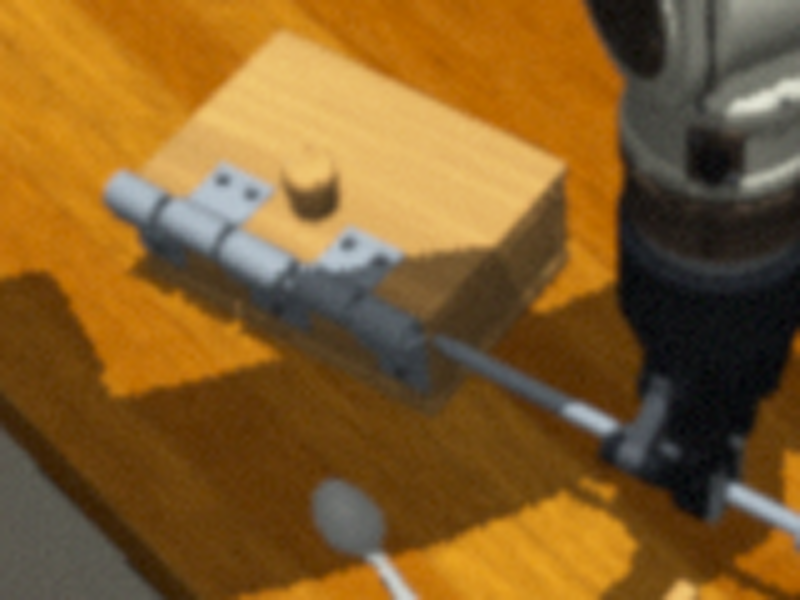

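View pics/side16.png

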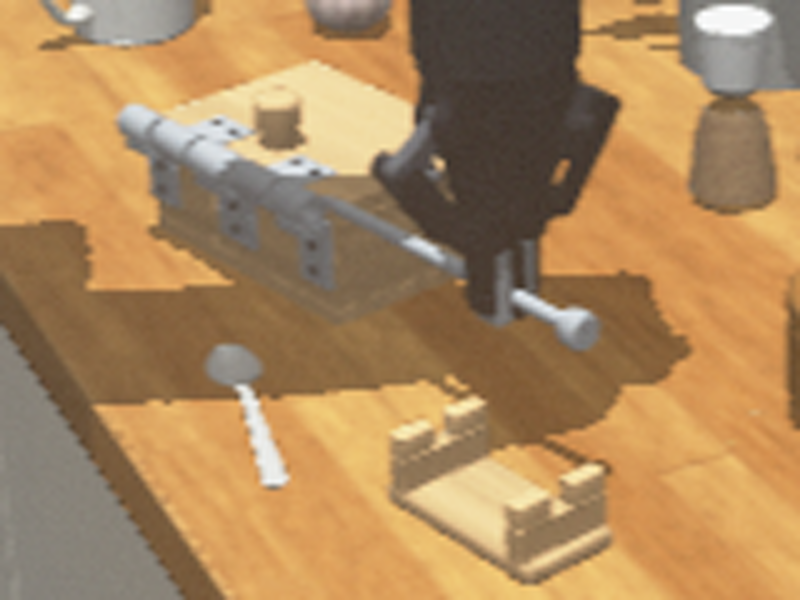

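The tip hangs just short of the first knuckle, still high. Fitting the shaft axis against the hinge axis, all in the wrist camera's frame.

```bash
cat > rel.py <<'E'
from fit import *
import sys
p,P,o=load(sys.argv[1])
C=np.array([.4075,.1144]);y=np.radians(105.57);a=np.array([np.cos(y),np.sin(y)]);n=np.array([a[1],-a[0]])
q=P[5:270,300:335].reshape(-1,3); zt=np.nanmax(q[:,2]); e=o['eef_pos']
q=q[np.isfinite(q).all(1)]; zc=np.median(np.sort(q[:,2])[-1500:])
q=q[(q[:,2]>zc-.006)&(q[:,2]<zc+.006)]
s=q[:,:2]@a; T=np.c_[s,np.ones(len(s))]
# general 3D line: cyl fit with slope in z
from scipy.optimize import least_squares
c=q.mean(0)
def f(v):
    d=np.r_[np.cos(v[0]),np.sin(v[0]),v[3]]; d/=np.linalg.norm(d)
    nn=np.array([np.sin(v[0]),-np.cos(v[0])]); p0=np.r_[c[:2]+nn*v[1],v[2]]
    w=q-p0; return np.linalg.norm(np.cross(w,d),axis=1)-.004
r=least_squares(f,[y,0,c[2]-.003,0],loss='soft_l1',f_scale=.0005)
v=r.x; nn=np.array([np.sin(v[0]),-np.cos(v[0])]); p0=np.r_[c[:2]+nn*v[1],v[2]]; dd=np.r_[np.cos(v[0]),np.sin(v[0]),v[3]]
print('N',len(q),'yaw',np.degrees(v[0]).round(2),'slope deg',np.degrees(v[3]).round(2),'res',np.abs(r.fun).mean())
te=(e[:2]-C)@a; print('TCP t mm',(te*1e3).round(1),'tip t',(te*1e3+132).round(1), 'mouth -80')
L=te+.132-((p0[:2]-C)@a); tip=p0+dd*L; g=p0+dd*(te-((p0[:2]-C)@a))
print('tip est',tip.round(4),'n-off',((tip[:2]-C)@n*1e3).round(2),'z-off',((tip[2]-.0717)*1e3).round(2))
print('grip    n-off',((g[:2]-C)@n*1e3).round(2),'z-off',((g[2]-.0717)*1e3).round(2),'z axis-TCP',g[2]-e[2])
E
python3 rel.py w16; python3 rel.py w15
```

```text
N 5895 yaw 105.41 slope deg -0.02 res 0.00040311618840441226
TCP t mm -227.0 tip t -95.0 mouth -80
tip est [0.4299 0.022  0.0852] n-off -3.19 z-off 13.54
grip    n-off -3.56 z-off 13.59 z axis-TCP 0.01359983535783739
N 5899 yaw 105.57 slope deg -0.14 res 0.00040141925294312996
TCP t mm -285.6 tip t -153.6 mouth -80
tip est [ 0.4034 -0.0462  0.0905] n-off -47.09 z-off 18.84
grip    n-off -47.09 z-off 19.16 z axis-TCP 0.013545033411525895
```

{"op": "move_arm", "data": {
  "series": [
    [[0.25,0.1,-0.8,0,-0.2,0.1,0],[0,0,-0.5,0,0,0,0],[0,0,0,0,0,0,0],[0,0,0,0,0,0,0],[0,0,0,0,0,0,0]]
  ]
}}

```text
clock: 12.55
eef_pos: [0.4668, -0.107, 0.0575]
tool_rot: [0.607, 0.795, -0.001, -0.002]
ft_force: [-0.2, 0.3, -0.7]
grip_width: 0.0055
```

```bash
python3 look.py w17;python3 rel.py w17; python3 sc.py 17
```

```text
12.55 [ 0.4668 -0.107   0.0575] ty yaw 15.22 tz [-0.004  0.001 -1.   ] [-0.2   0.33 -0.65] 0.005491089077067851 [-0.23  0.36 -0.33  0.89  0.    1.08]
N 5895 yaw 105.21 slope deg -0.07 res 0.00040103709276771867
TCP t mm -229.1 tip t -97.1 mouth -80
tip est [0.432  0.0204 0.0709] n-off -1.61 z-off -0.79
grip    n-off -2.44 z-off -0.62 z axis-TCP 0.013573578646571383
```

View pics/side17.png

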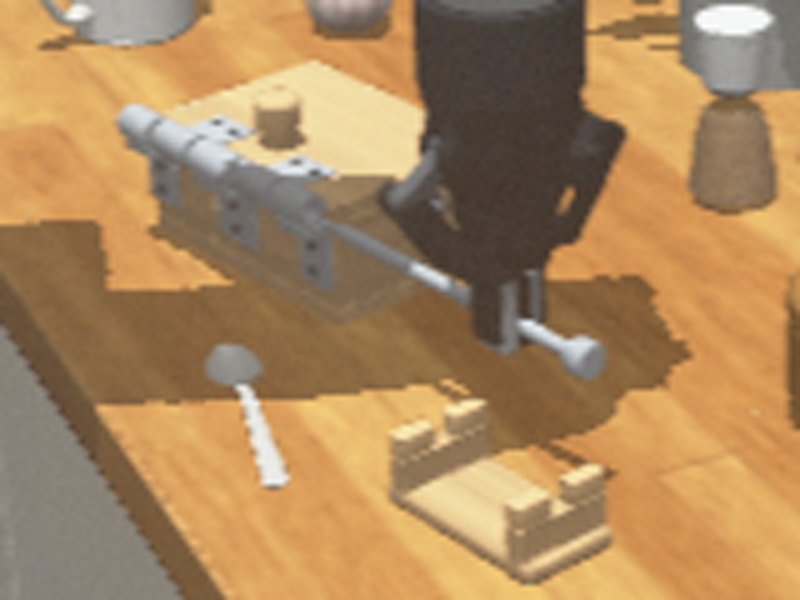

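View pics/scene17.png

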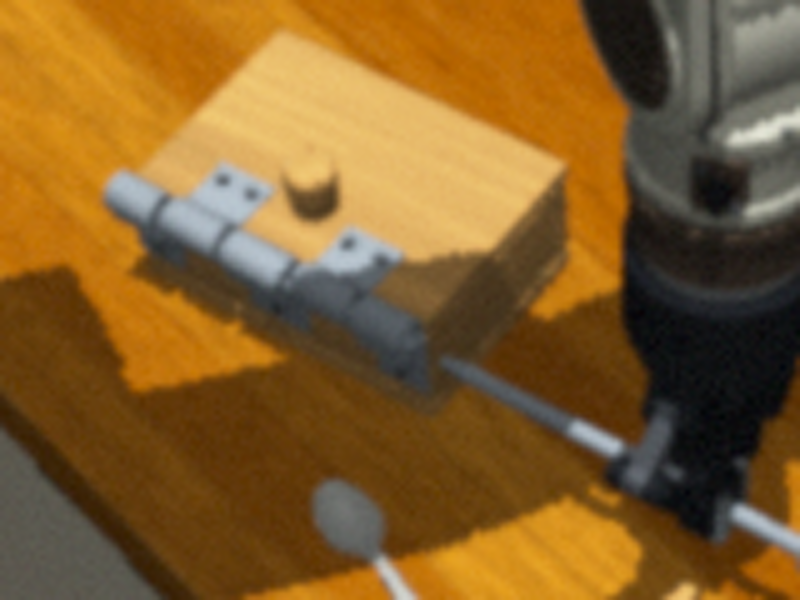

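{"op": "move_arm", "data": {
  "series": [
    [[0.25,0.08,0.08,0,-0.2,0.4,0],[0,0,0,0,0,0,0],[0,0,0,0,0,0,0],[0,0,0,0,0,0,0],[0,0,0,0,0,0,0]]
  ]
}}

```text
clock: 13.2
eef_pos: [0.4704, -0.1059, 0.0593]
tool_rot: [0.604, 0.797, 0.001, 0.001]
ft_force: [0.5, 0.1, -1.5]
grip_width: 0.0053
```

```bash
python3 look.py w18;python3 rel.py w18
```

```text
13.2 [ 0.4704 -0.1059  0.0593] ty yaw 15.7 tz [ 0.002  0.001 -1.   ] [ 0.5   0.14 -1.5 ] 0.005311978941567071 [-0.22  0.36 -0.32  0.89  0.    1.07]
N 5895 yaw 105.68 slope deg -0.18 res 0.0004050318391347653
TCP t mm -229.1 tip t -97.1 mouth -80
tip est [0.4345 0.0211 0.0724] n-off 0.97 z-off 0.71
grip    n-off 1.24 z-off 1.12 z axis-TCP 0.013562739740520288
```

Within 1 mm of the axis, against 2.8 mm of tolerance for the blunt point. Trimming slightly and advancing.

{"op": "move_arm", "data": {
  "series": [
    [[-0.08,-0.02,-0.1,0,0,0,0],[-0.27,0.96,0,0,0,0,0],[-0.27,0.96,0,0,0,0,0],[0,0,0,0,0,0,0],[0,0,0,0,0,0,0]]
  ]
}}

```text
clock: 13.75
eef_pos: [0.4631, -0.0848, 0.058]
tool_rot: [0.604, 0.797, 0.001, 0.0]
ft_force: [-0.4, 0.1, -1.7]
grip_width: 0.0056
```

```bash
python3 look.py w19;python3 rel.py w19;python3 sc.py 19
```

```text
13.75 [ 0.4631 -0.0848  0.058 ] ty yaw 15.73 tz [ 0.001  0.001 -1.   ] [-0.37  0.13 -1.67] 0.005643278440054701 [-0.18  0.34 -0.35  0.88  0.    1.11]
N 5893 yaw 105.69 slope deg -0.16 res 0.00040399185126591223
TCP t mm -206.8 tip t -74.8 mouth -80
tip est [0.4271 0.0422 0.0712] n-off -0.49 z-off -0.5
grip    n-off -0.22 z-off -0.12 z axis-TCP 0.013607832284977556
```

View pics/w19.png

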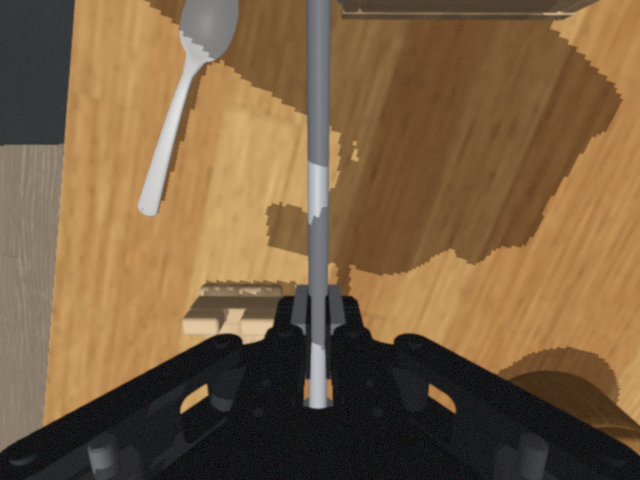

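View pics/scene19.png

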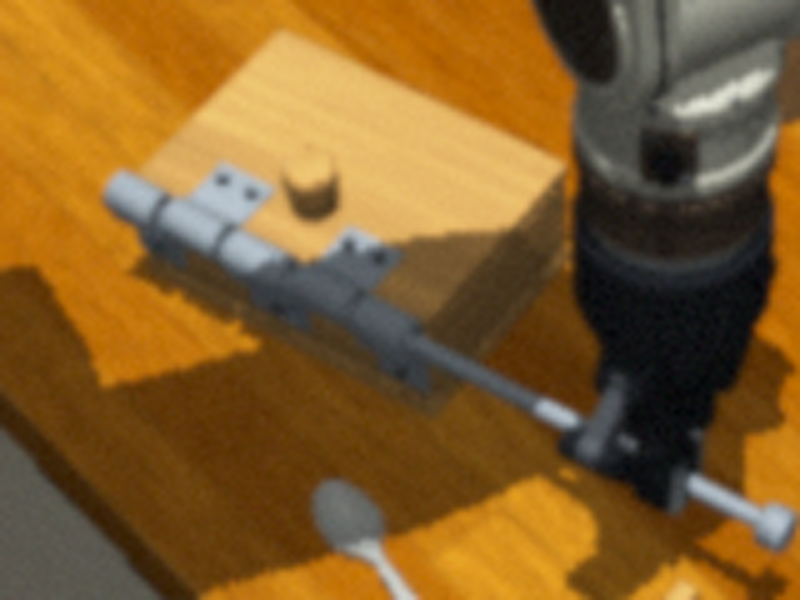

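View pics/side19.png

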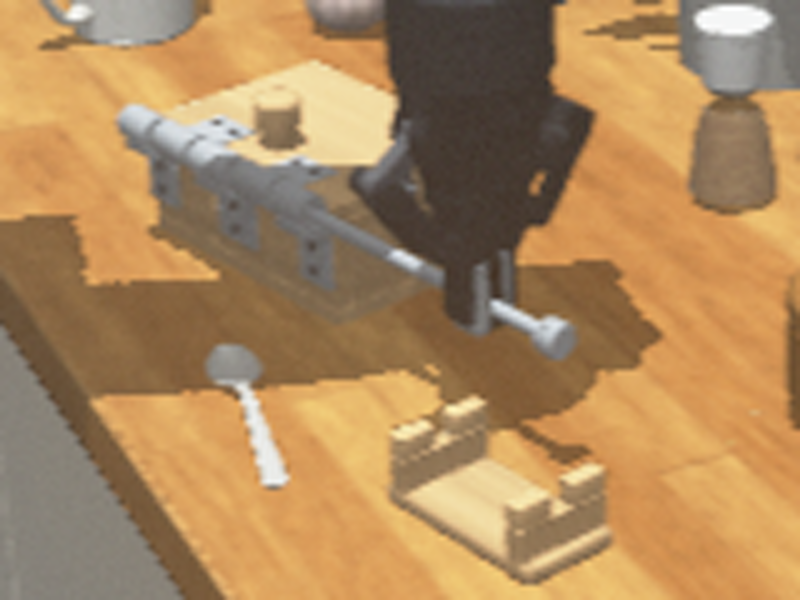

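The point is entering the bore with no contact force. Continuing.

{"op": "move_arm", "data": {
  "series": [
    [[-0.2,0.98,0.03,0.2,0,0,0],[-0.27,0.96,0,0,0,0,0],[-0.27,0.96,0,0,0,0,0],[0,0,0,0,0,0,0],[0,0,0,0,0,0,0]]
  ]
}}

```text
clock: 14.4
eef_pos: [0.4552, -0.0537, 0.0583]
tool_rot: [0.604, 0.797, 0.002, -0.001]
ft_force: [-0.3, -0.2, -0.6]
grip_width: 0.0058
```

```bash
python3 look.py w20;python3 rel.py w20
```

```text
14.4 [ 0.4552 -0.0537  0.0583] ty yaw 15.68 tz [ 0.001  0.005 -1.   ] [-0.29 -0.15 -0.62] 0.005778364211225938 [-0.12  0.32 -0.38  0.87  0.01  1.18]
N 5034 yaw 105.7 slope deg 5.02 res 0.0012619496584319611
TCP t mm -174.7 tip t -42.7 mouth -80
tip est [0.4185 0.0732 0.08  ] n-off -0.47 z-off 8.31
grip    n-off -0.18 z-off -3.25 z axis-TCP 0.01013198790432382
```

View pics/w20.png

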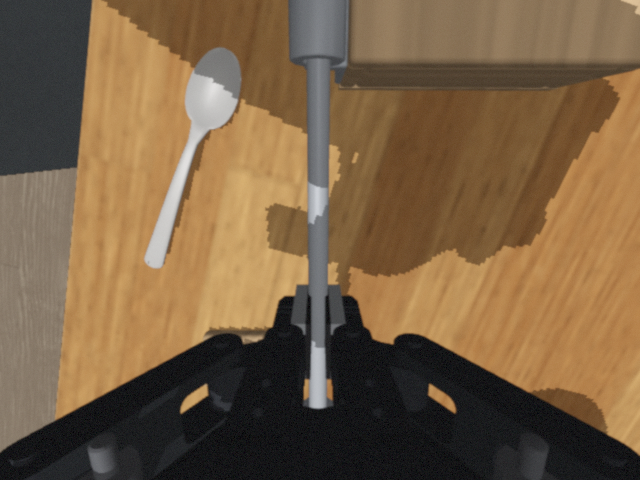

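The rod is through the first knuckle (shaft at col 318, knuckle centred on 319), and forces are negligible. Continuing.

{"op": "move_arm", "data": {
  "series": [
    [[-0.25,0.97,0,-0.15,0,0,0],[-0.27,0.96,0,0,0,0,0],[-0.27,0.96,0,0,0,0,0],[0,0,0,0,0,0,0],[0,0,0,0,0,0,0]]
  ]
}}

```text
clock: 14.95
eef_pos: [0.4465, -0.0222, 0.0584]
tool_rot: [0.604, 0.797, 0.001, -0.0]
ft_force: [0.4, 0.3, -0.8]
grip_width: 0.0054
```

```bash
sed -i 's/P\[5:270/P[int(sys.argv[2]) if len(sys.argv)>2 else 5:270/' rel.py; python3 rel.py w20 80; python3 look.py w21;python3 rel.py w21 160
```

```text
N 4096 yaw 105.62 slope deg 0.12 res 0.0003851619447489483
TCP t mm -174.7 tip t -42.7 mouth -80
tip est [0.4193 0.0734 0.0721] n-off 0.37 z-off 0.44
grip    n-off 0.49 z-off 0.16 z axis-TCP 0.013541996545467574
14.95 [ 0.4465 -0.0222  0.0584] ty yaw 15.67 tz [ 0.001  0.003 -1.   ] [ 0.35  0.32 -0.8 ] 0.005426464917575745 [-0.05  0.3  -0.41  0.86  0.    1.25]
N 2326 yaw 105.71 slope deg 0.34 res 0.0005315354609943055
TCP t mm -142.1 tip t -10.1 mouth -80
tip est [0.4105 0.1048 0.0725] n-off 0.34 z-off 0.76
grip    n-off 0.65 z-off -0.01 z axis-TCP 0.013333941356721432
```

View pics/w21.png

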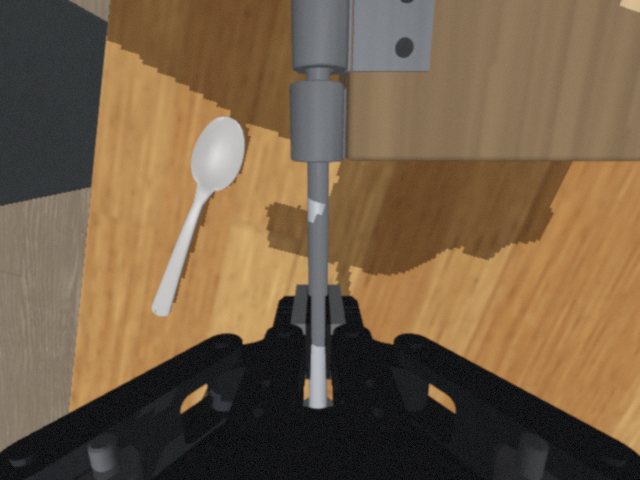

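The rod is visible in the gap between knuckles 1 and 2 at (318,75), so step 2 should be met. Continuing.

{"op": "move_arm", "data": {
  "series": [
    [[-0.28,0.96,0,-0.15,0,-0.1,0],[-0.28,0.96,0,0,0,0,0],[-0.27,0.96,0,0,0,0,0],[-0.18,0.65,0,0,0,0,0],[0,0,0,0,0,0,0]]
  ]
}}

```text
clock: 15.5
eef_pos: [0.4355, 0.0159, 0.0583]
tool_rot: [0.605, 0.796, 0.0, 0.0]
ft_force: [-0.7, -0.2, -0.1]
grip_width: 0.0052
```

```bash
python3 look.py w22;python3 rel.py w22 250
```

```text
15.5 [0.4355 0.0159 0.0583] ty yaw 15.51 tz [ 0.001  0.    -1.   ] [-0.65 -0.17 -0.06] 0.005161206104726805 [ 0.04  0.28 -0.44  0.85  0.    1.34]
N 690 yaw 74.75 slope deg 1.64 res 0.000865871194910118
TCP t mm -102.4 tip t 29.6 mouth -80
tip est [0.4551 0.1431 0.0807] n-off 53.59 z-off 9.01
grip    n-off -14.03 z-off 5.24 z axis-TCP 0.018601204581347112
```

View pics/w22.png

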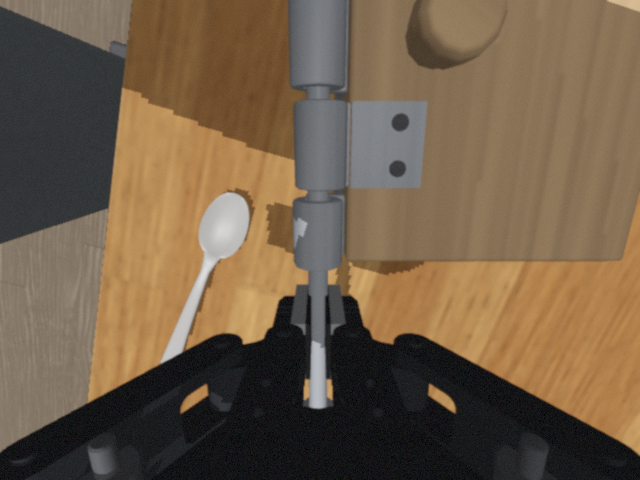

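The tip is at about +30, through three knuckles, and the lid is undisturbed. Another 6 mm, then let go.

{"op": "move_arm", "data": {
  "series": [
    [[-0.17,0.6,0,0,0,0,0],[0,0,0,0,0,0,0],[0,0,0,0,0,0,0.2],[0,0,0,0,0,0,0.5],[0,0,0,0,0,0,0.5]]
  ]
}}

```text
clock: 16.05
eef_pos: [0.4345, 0.0217, 0.0587]
tool_rot: [0.606, 0.796, 0.001, 0.001]
ft_force: [1.3, -0.1, 0.6]
grip_width: 0.0421
```

```bash
python3 look.py w23
```

```text
16.05 [0.4345 0.0217 0.0587] ty yaw 15.45 tz [ 0.003 -0.    -1.   ] [ 1.26 -0.14  0.56] 0.04211010243690736 [ 0.05  0.28 -0.44  0.85 -0.    1.35]
```

View pics/w23.png

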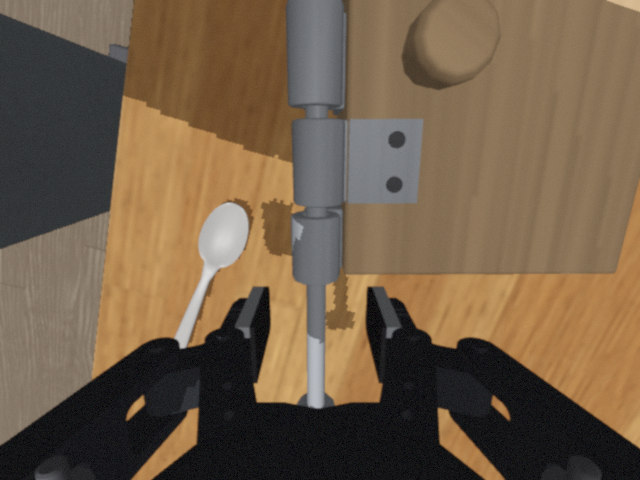

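The rod stays in place, released. Sliding back along the axis to grip the head.

{"op": "move_arm", "data": {
  "series": [
    [[0.53,-1.9,0,0,0,0,0.6],[0.53,-1.9,0,0,0,0,0.6],[0.52,-1.9,0,0,0,0,0.6],[0,0,0,0,0,0,0.6],[0,0,0,0,0,0,0.6]]
  ]
}}

```text
clock: 16.6
eef_pos: [0.4513, -0.0372, 0.059]
tool_rot: [0.606, 0.796, 0.001, 0.001]
ft_force: [-0.4, 1.1, 0.4]
grip_width: 0.051
```

```bash
python3 look.py w24; python3 - <<'E'
from fit import *
p,P,o=load('w24')
C=np.array([.4075,.1144]);y=np.radians(105.57);a=np.array([np.cos(y),np.sin(y)]);n=np.array([a[1],-a[0]])
e=o['eef_pos'];print('TCP t',(e[:2]-C)@a,'n',(e[:2]-C)@n)
m=np.isfinite(P[...,2])&(P[...,2]>.0765)&(P[...,2]<.086)&(abs((P[...,:2]-C)@n)<.01)
t=((P[...,:2]-C)@a)[m]; t=t[t<-.085]; print('head t',np.percentile(t,[1,50,99]),len(t))
E
```

```text
16.6 [ 0.4513 -0.0372  0.059 ] ty yaw 15.45 tz [ 0.004  0.    -1.   ] [-0.43  1.13  0.4 ] 0.05095380285197982 [-0.08  0.3  -0.4   0.86  0.    1.22]
TCP t -0.15780942988421257 n 0.001446406823893165
head t [-0.15383148 -0.14751726 -0.14193106] 765
```

View pics/w24.png

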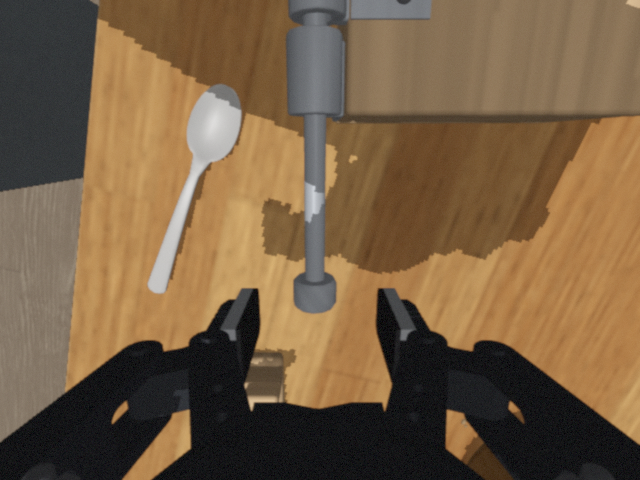

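The head spans t = -154 to -142 mm, and the pad fronts are at -147. Nudging 2 mm forward and closing on the head.

{"op": "move_arm", "data": {
  "series": [
    [[-0.15,0.18,-0.05,0,0,0.1,0.6],[0,0,0,0,0,0,0],[0,0,0,0,0,0,0],[0,0,0,0,0,0,0],[0,0,0,0,0,0,0]]
  ]
}}

```text
clock: 17.15
eef_pos: [0.4488, -0.0331, 0.0585]
tool_rot: [0.603, 0.798, 0.001, 0.001]
ft_force: [0.7, -1.1, -0.3]
grip_width: 0.0139
```

```bash
python3 look.py w25
```

```text
17.15 [ 0.4488 -0.0331  0.0585] ty yaw 15.79 tz [ 0.003 -0.    -1.   ] [ 0.74 -1.09 -0.33] 0.013927415702580112 [-0.07  0.3  -0.41  0.86  0.    1.22]
```

View pics/w25.png

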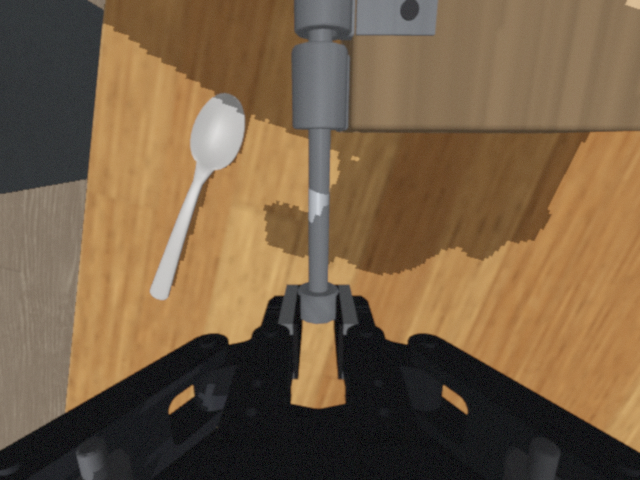

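Head gripped. Pushing on.

{"op": "move_arm", "data": {
  "series": [
    [[-0.27,0.96,0,0,0,-0.1,0],[-0.27,0.96,0,0,0,0,0],[-0.27,0.96,0,0,0,0,0],[0,0,0,0,0,0,0],[0,0,0,0,0,0,0]]
  ]
}}

```text
clock: 17.7
eef_pos: [0.4405, -0.0017, 0.0592]
tool_rot: [0.604, 0.797, 0.001, 0.002]
ft_force: [0.6, -0.9, -0.1]
grip_width: 0.0139
```

```bash
python3 look.py w26; cat > t.py <<'E'
from h import *
C=np.array([.4075,.1144]);y=np.radians(105.57);a=np.array([np.cos(y),np.sin(y)]);n=np.array([a[1],-a[0]])
e=np.array(bot.get_obs()['eef_pos']);print('TCP t',((e[:2]-C)@a*1e3).round(1),'n',((e[:2]-C)@n*1e3).round(2),'z',e[2].round(4))
E
python3 t.py
```

```text
17.7 [ 0.4405 -0.0017  0.0592] ty yaw 15.71 tz [ 0.005 -0.001 -1.   ] [ 0.55 -0.93 -0.14] 0.013866200614824149 [-0.    0.28 -0.43  0.85 -0.    1.29]
TCP t -120.7 n 0.59 z 0.0592
```

View pics/w26.png

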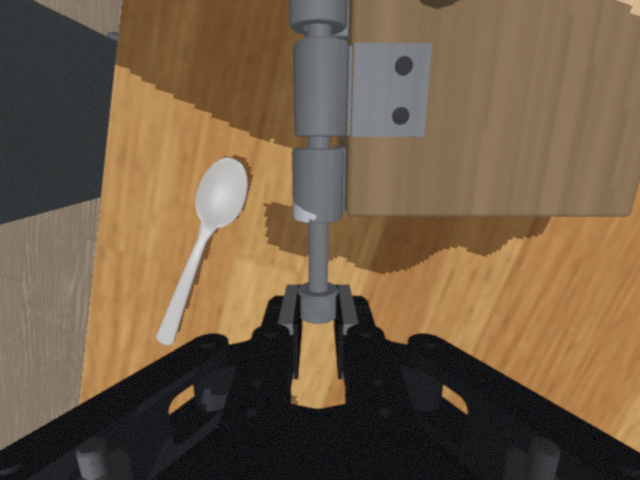

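No resistance, about 29 mm left. Pushing 23 mm more.

{"op": "move_arm", "data": {
  "series": [
    [[-0.27,0.96,-0.04,0,0.2,0,0],[-0.27,0.96,0,0,0,0,0],[-0.08,0.3,0,0,0,0,0],[0,0,0,0,0,0,0],[0,0,0,0,0,0,0]]
  ]
}}

```text
clock: 18.25
eef_pos: [0.4348, 0.0192, 0.0596]
tool_rot: [0.605, 0.796, -0.002, 0.003]
ft_force: [-0.3, -2.1, 1.3]
grip_width: 0.0138
```

```bash
python3 look.py w27; python3 t.py
```

```text
18.25 [0.4348 0.0192 0.0596] ty yaw 15.56 tz [ 0.003 -0.007 -1.   ] [-0.33 -2.14  1.31] 0.013788453102664336 [ 0.05  0.27 -0.44  0.85 -0.01  1.35]
TCP t -99.0 n 0.73 z 0.0596
```

View pics/w27.png

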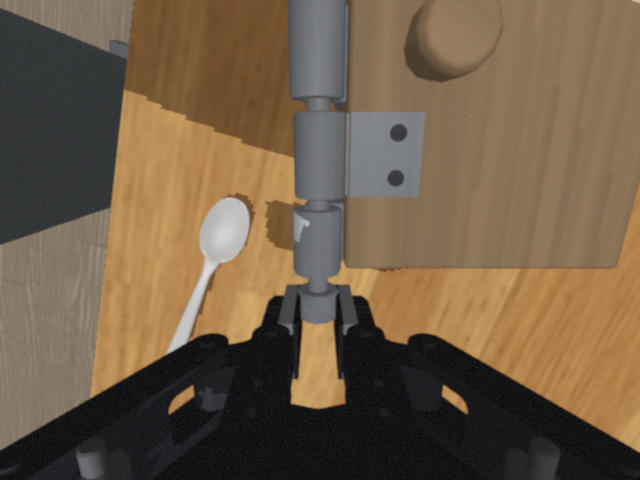

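Slight rise and tilt with 2 N of drag, and about 8 mm left. Releasing, backing off and squaring up before the final seat.

{"op": "move_arm", "data": {
  "series": [
    [[0,0,0,0,0,0,0.4],[0,0,0,0,0,0,0.4],[0.27,-0.96,0,-0.4,0.2,0,0.4],[0.14,-0.5,0,0,0,0,0.4],[0,0,0,0,0,0,0.4]]
  ]
}}

```text
clock: 18.8
eef_pos: [0.4382, 0.0045, 0.0584]
tool_rot: [0.605, 0.796, -0.005, 0.002]
ft_force: [-0.1, 0.4, -0.1]
grip_width: 0.0339
```

```bash
python3 look.py w28; python3 t.py; python3 sc.py 28; cat > head.py <<'E'
from fit import *
import sys
p,P,o=load(sys.argv[1])
C=np.array([.4075,.1144]);y=np.radians(105.57);a=np.array([np.cos(y),np.sin(y)]);n=np.array([a[1],-a[0]])
s=(P[...,:2]-C)@n; t=(P[...,:2]-C)@a
m=np.isfinite(P[...,2])&(abs(s)<.003)&(t<-.02)&(t>-.2)&(P[...,2]>.06)
h,e=np.histogram(t[m],bins=np.arange(-.14,-.04,.002))
for i in range(len(h)):
    k=m&(t>=e[i])&(t<e[i+1])
    if k.any(): print(round(e[i]*1e3),np.round(np.percentile(P[k][:,2],90)*1e3,1),end=' | ')
E
python3 head.py w28
```

```text
18.8 [0.4382 0.0045 0.0584] ty yaw 15.57 tz [-0.004 -0.011 -1.   ] [-0.1   0.37 -0.06] 0.0339058392560228 [ 0.02  0.29 -0.43  0.86 -0.01  1.32]
TCP t -114.0 n 0.07 z 0.0584
-106 149.7 | -104 151.4 | -102 153.5 | -100 79.8 | -98 80.6 | -96 80.5 | -94 80.4 | -92 80.2 | -90 80.2 | -88 79.0 | -86 75.5 | -84 75.3 | -82 75.9 | -80 81.8 | -78 81.9 | -76 81.9 | -74 81.8 | -72 81.7 | -70 81.8 | -68 82.0 | -66 81.9 | -64 81.7 | -62 81.7 | -60 81.7 | -58 82.0 | -56 81.7 | -54 80.3 | -52 75.5 | -50 81.6 | -48 81.8 | -46 81.9 | -44 81.9 |
```

View pics/w28.png

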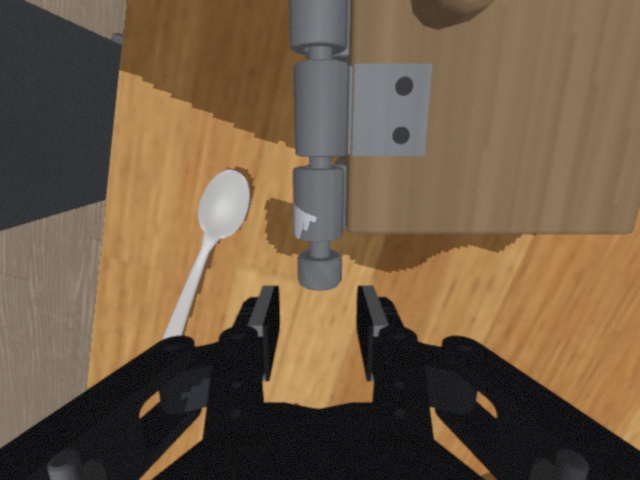

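View pics/scene28.png

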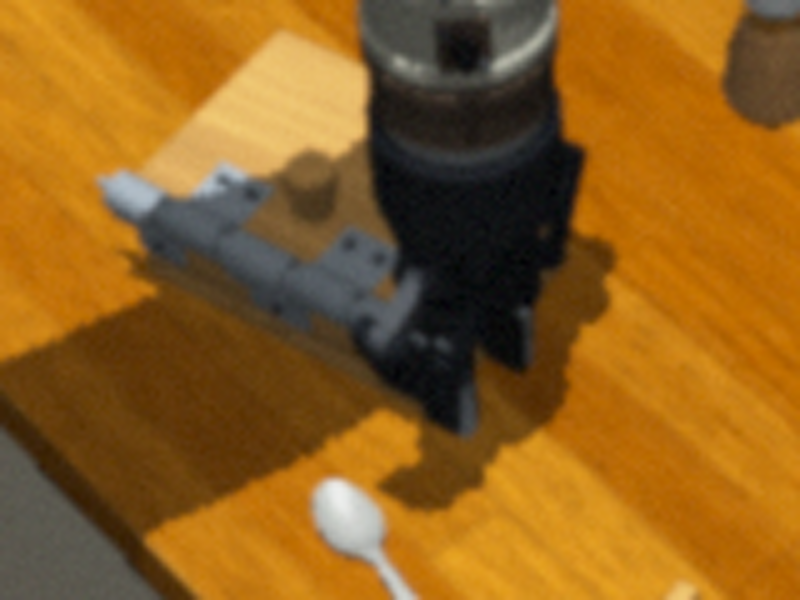

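The point protrudes at the left end and the head face is about 7 mm from the mouth. I'll shut the fingers behind the head and push it home.

{"op": "move_arm", "data": {
  "series": [
    [[0,0,0,0.6,-0.2,0,0],[0,0,0,0,0,0,0],[0,0,0,0,0,0,0],[0,0,0,0,0,0,0],[-0.08,0.3,0,0,0,0,0]]
  ]
}}

```text
clock: 19.45
eef_pos: [0.437, 0.0082, 0.0585]
tool_rot: [0.605, 0.797, 0.0, -0.0]
ft_force: [-0.4, 0.4, -0.3]
grip_width: 0.0001
```

{"op": "move_arm", "data": {
  "series": [
    [[-0.08,0.3,0,0,0,0,0],[-0.08,0.3,0,0,0,0,0],[-0.08,0.3,0,0,0,0,0],[0,0,0,0,0,0,0],[0,0,0,0,0,0,0]]
  ]
}}

```text
clock: 19.95
eef_pos: [0.4348, 0.0163, 0.0587]
tool_rot: [0.605, 0.796, -0.002, 0.002]
ft_force: [-0.1, -2.3, -0.5]
grip_width: -0.0004
```

```bash
python3 look.py w29; python3 t.py; python3 head.py w29
```

```text
19.95 [0.4348 0.0163 0.0587] ty yaw 15.59 tz [ 0.001 -0.005 -1.   ] [-0.1  -2.31 -0.55] -0.00044723034967280814 [ 0.04  0.28 -0.44  0.85 -0.    1.34]
TCP t -101.8 n -0.01 z 0.0586
-116 106.9 | -114 109.5 | -112 110.6 | -110 111.4 | -108 107.6 | -106 107.8 | -104 108.0 | -102 107.7 | -100 107.3 | -98 106.9 | -96 109.2 | -94 147.8 | -92 151.4 | -90 150.4 | -88 80.6 | -86 80.4 | -84 80.5 | -82 80.5 | -80 81.6 | -78 81.7 | -76 81.9 | -74 81.5 | -72 81.8 | -70 81.8 | -68 81.7 | -66 81.8 | -64 81.7 | -62 81.9 | -60 81.6 | -58 81.7 | -56 81.7 | -54 80.3 | -52 75.6 | -50 81.7 | -48 81.8 | -46 81.9 | -44 82.0 |
```

View pics/w29.png

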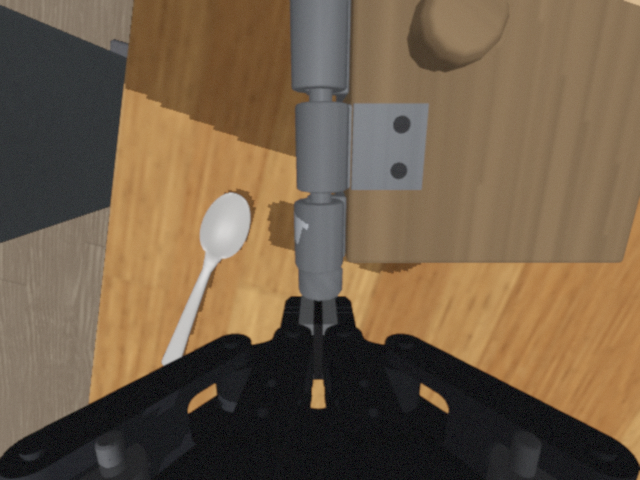

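The head now meets the knuckle with no gap visible at (320,270). One firmer push to confirm, then retreat.

{"op": "move_arm", "data": {
  "series": [
    [[-0.08,0.3,0,0.2,0,0,0],[-0.08,0.3,0,0,0,0,0],[-0.08,0.3,0,0,0,0,0],[0,0,0,0,0,0,0],[0,0,0,0,0,0,0]]
  ]
}}

```text
clock: 20.5
eef_pos: [0.4348, 0.016, 0.0589]
tool_rot: [0.607, 0.794, -0.008, 0.01]
ft_force: [0.0, -0.1, 0.2]
grip_width: -0.0005
```

```bash
python3 look.py w30; python3 t.py
```

```text
20.5 [0.4348 0.016  0.0589] ty yaw 15.19 tz [ 0.006 -0.024 -1.   ] [ 0.01 -0.1   0.16] -0.0004999324082417785 [ 0.05  0.27 -0.45  0.85 -0.02  1.36]
TCP t -102.1 n -0.07 z 0.0589
```

{"op": "move_arm", "data": {
  "series": [
    [[0.27,-0.96,0,0,0,0,0],[0.54,-1.9,0,0,0,0,0],[0.54,-1.9,0,0,0,0,0],[0,-1,2,0,0,0,0],[0,0,4,0,0,0,0]]
  ]
}}

```text
clock: 21.05
eef_pos: [0.4442, -0.0423, 0.1153]
tool_rot: [0.606, 0.796, -0.009, 0.003]
ft_force: [0.6, -0.6, -0.4]
grip_width: -0.0002
```

{"op": "move_arm", "data": {
  "series": [
    [[0,-1,4,0,0,0,0.5],[0,1,3,0,0,0,0.5],[0,3,0,0,0,0,1],[0,0,0,0,0,0,1],[0,0,0,0,0,0,1]]
  ]
}}

```text
clock: 21.55
eef_pos: [0.4478, -0.0133, 0.1937]
tool_rot: [0.607, 0.795, -0.004, 0.006]
ft_force: [0.4, 0.8, 0.3]
grip_width: 0.0722
```

```bash
python3 look.py w31; python3 t.py; python3 head.py w31; python3 knob.py w31 0; python3 sc.py 31
```

```text
21.55 [ 0.4478 -0.0133  0.1937] ty yaw 15.3 tz [ 0.004 -0.014 -1.   ] [0.4  0.77 0.29] 0.07222309954654516 [-0.02  0.16 -0.2   1.21 -0.01  1.28]
TCP t -133.8 n 4.19 z 0.1934
-126 269.2 | -124 286.2 | -122 287.4 | -114 295.1 | -92 80.0 | -90 80.7 | -88 80.5 | -86 80.7 | -84 80.3 | -82 80.7 | -80 81.4 | -78 82.0 | -76 82.3 | -74 82.1 | -72 82.3 | -70 81.9 | -68 81.9 | -66 81.8 | -64 81.9 | -62 81.7 | -60 81.6 | -58 81.5 | -56 81.8 | -54 76.1 | -52 75.3 | -50 81.7 | -48 81.7 | -46 81.8 | -44 81.8 | knob (445.0292663574219, 124.88520812988281) 12.064535140991211 [0.44465915 0.12398671 0.09717821] 1370 d cm [-0.27 13.82]
all 2382 yaw 105.53 n-off mm -0.09 z 0.0716
R 916 yaw 105.4 n-off mm 0.04 z 0.0717
M 1427 yaw 105.61 n-off mm -0.11 z 0.0716
  return _methods._mean(a, axis=axis, dtype=dtype,
  ret = um.true_divide(
Traceback (most recent call last):
  File "knob.py", line 14, in <module>
    q=P[m&(abs(s)<.012)&(((abs(t)<.015)|((abs(t)>.056)&(abs(t)<.082))) if rg is None else (t>rg[0])&(t<rg[1]))]; r=fitcyl(q,.0095)
                                                                                                                   ~~~~~~^^^^^^^^^
  File "fit.py", line 10, in fitcyl
    s=least_squares(f,[yaw0,0,c[2]-r],loss='soft_l1',f_scale=.001)
ValueError: Initial guess is outside of provided bounds
```

View pics/w31.png

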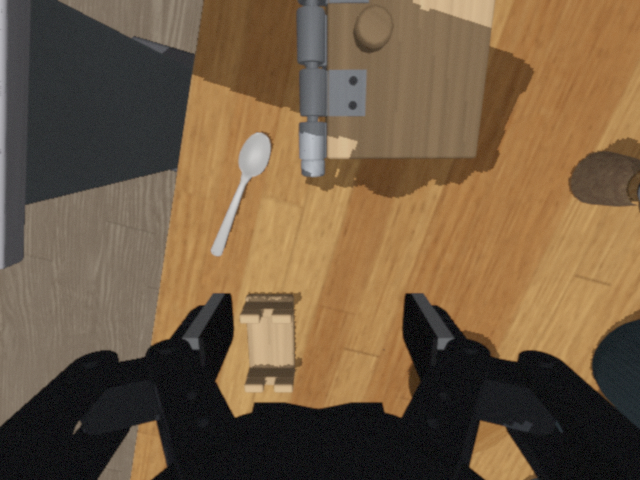

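View pics/side31.png

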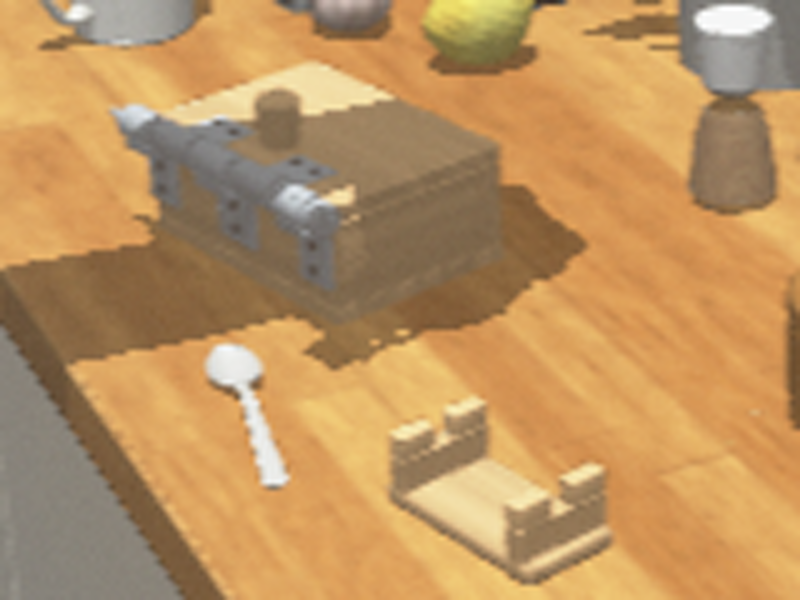

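View pics/scene31.png

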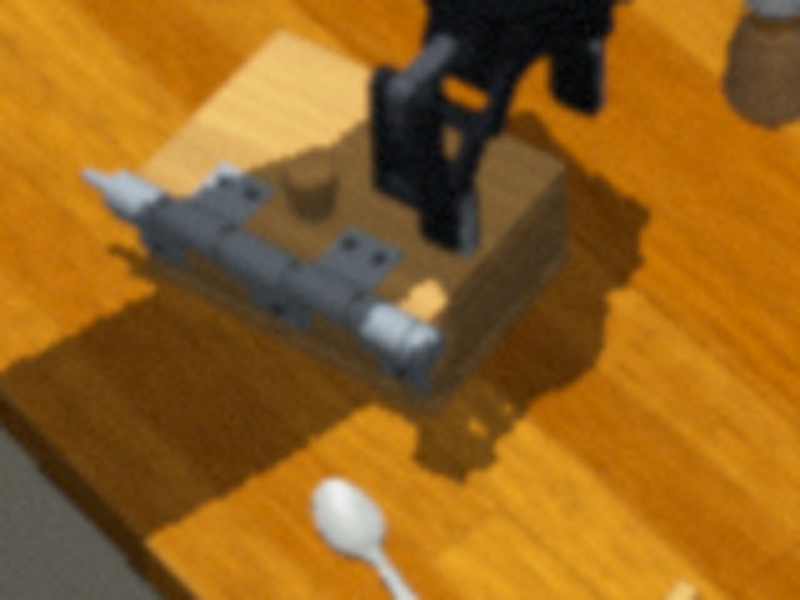

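The head spans t = -80 to -92 mm (12 mm long), so its inner face sits on the mouth. The knob hasn't moved since the draw, the point sticks out on the left, and the hand is clear. Handing in.

```bash
python3 - <<'E'
from workcell import bot
print(bot.job_done()); print(bot.get_obs()['clock'])
E
```

```text
the job is handed in; nothing more can be done
None
the job is handed in; nothing more can be done
```

The job is done and was handed in at about 22 s of the 64 s allowed; no verdict is reported.

I drew the lid by its knob about 10 mm to its stop. I then took the rod from its rest and threked it point first through all five knuckles. I regripped once at the head and pushed the head home with the shut fingers.

**Last checks**
- **Rod:** The depth profile shows the head from -80 to -92 mm along the hinge, so its inner face is on the first knuckle's mouth. The point sticks out of the left knuckle in both fixed cameras.
- **Lid:** The knob is within 0.1 mm of where it was after the draw. That puts the lid's bores about 1 mm off the axis and the lid centred. I judged it level from the pictures and did not measure its angle again at the end.
- **Other things:** The hand was clear of everything. I never came near the mug, salt pot or jars, but did not re-measure their positions.

**Failed or disagreed**
- On the last firm push the tool tilted about 1.4° and the force reading stayed near 0 N, so force does not confirm the seating. The earlier push met 2.3 N, and the pictures and depth show it seated.
- My last knuckle-fit script stopped with an error because the left knuckle was out of view, so the lid check at the end rests on the knob position and the pictures.

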